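# Clear the pressing weights from the glue-up stand into the crate

### The arm

A 6-joint arm with a two-finger parallel gripper is mounted at the origin on the work surface. World frame = base frame: x ahead of the robot, y to its left, z up, the work surface at z = 0. Lengths are in m, angles in rad, forces in N, time in s.
With the tool pointing down it reaches from about 0.275 to 0.825 m from the base axis. Payload 5.2 kg.
Tool frame: the origin (TCP) lies on the centre line of the jaws, within the pads' length; the fingertips stand 19 mm ahead of it and the grasp point (between the pads) is the TCP; z points along the fingers, y is the direction in which the jaws open and shut (so a half turn about z gives the same grasp; the last joint's range is limited). The gripper opens to 93 mm and grips with 3 to 60 N. Pads are 15 mm wide; open, the fingers measure 128 mm over their backs; the gripper's body (75 mm by 188 mm) begins 65 mm behind the grasp point.
Start: joints at [1.144, 0.259, 1.535, -0, 1.348, -0.203], TCP at [0.122, 0.536, 0.207] pointing down, gripper open.
Joint ranges: [-3.14, 3.14], [-0.91, 2.08], [0.19, 2.58], [-1.22, 4.36], [0.22, 2.71], [-3.12, 3.12]. Speed limits (rad/s): [2.57, 2.57, 3.14, 3.14, 3.14, 3.14].

### API

Orientations are given as a rotation vector (axis times angle).
In Python, from station import robot, cams gives the robot as it stands.
- The arm moves only by the tool play_rows, never from a script. Its argument "motion" is one flat list of numbers, 7 for each row, row after row: the turn, a rotation vector about the tool's x, y, z in rad, then the shift along the tool's x, y, z in m, then the closure, from 0 (fully open) to 1 (shut). A call has 1 to 10 rows; each row is the pose to reach, as a shift and turn from the pose commanded when the call began, along the tool's axes at that moment; what a row does not reach only later rows make up. A row lasts 1/8 s, in which the tool goes at most 62.5 mm and 10.7 degrees, less where a joint would pass 70% of its speed; a pose out of reach is approached as far as the arm can. A call with a gripper value outside its range is refused whole. The fingers move at their own pace and stop on an object; "squeeze" is the grip in N (left out, the last holds). Time passes only in rows, so rows that repeat a pose let the fingers close. It gives the time, the measured TCP pose, the force and the opening at its end, in the units of the state.
- robot.state(): the state, without advancing time (a new reading comes with each control period).
- cams.read_camera(name): name is "scene" or "top"; returns (picture, depth): 420x560x3 uint8, red, green, blue; 420x560 float32, m along the optical axis (not along the pixel's ray), 0 where there is no reading.
- cams.camera_model(name): a dict with "vertical_fov" (degrees; the focal length in pixels is half the picture's height over the tangent of half this angle, whatever the lens; pixels are square), "cx", "cy" (the principal point, pixels), "dist_coeffs" ([k1, k2, p1, p2, k3] as OpenCV has them; the pictures are not rectified), "R" (3x3) and "t" (3): a world point X has camera coordinates R X + t. Camera axes: x right, y down, z forward; pixel columns grow to the right and rows downward; lengths in m; the calibration is good to about 2 mm. A picture is of the moment at which its call begins. camera_model takes no time and is no camera call.
- robot.hand_in(): hands the job in, once; it reports no verdict.
The state is a dict: "time_s": time; "q": joint angles; "qd": joint speeds; "joint_efforts": joint torques, N m; "tcp_pos": TCP position; "eef_rot": TCP orientation; "wrist_force": force on the tool from outside, world axes, zero at the start; "wrist_torque": the same for the moment, N m; "grip_width": opening from 0.0 (shut) to 1.0 (fully open).
Only numpy, scipy, OpenCV 4.12 (cv2) and the standard library are available. Lean on these libraries where they do the work, as an engineer would, in place of code of your own. Each camera call takes 0.05 s, during which the arm holds its last target.

### The job

The glue is dry: turn the orange dial to 75 so that the barrier swings open, then slide every iron pressing weight along the deck, out through the gap under the yellow bar, so that it tips over the edge into the green crate. The weights are too heavy to carry: keep them down on the deck, never lift them. When all are in the crate turn the dial back to 0 to close the barrier, and leave the jar, the glue bottle and the scissors where they are.

Things in the scene. Friction and masses are not known exactly. Their poses are not given: they have to be found in the camera images.
- stand: fixed wooden stand, a box 320 mm (x) by 400 mm (y); flat white deck 200 mm above its origin (centre of its underside, on the table). Its +y points to the crate. Lips 8 mm wide, 10 mm high run along both long sides and the back (-y) edge of the deck; along the front (+y) edge two blocks 12 mm high, 16 mm thick leave a 96 mm gap (stand x -48 to 48 mm)
- lane_exit (a point): middle of the gap, on the deck at its very edge (stand x 0, y 200, z 200 mm): a weight pushed until its middle is past this edge tips over it into the crate. A fixed yellow guard bar overhangs the gap just outside the edge (stand x -45 to 100, y 203 to 213 mm; 53 to 67 mm over the deck), held by a steel post, 67 mm high, at stand x 78 to 98, y 184 to 200 mm
- crate: fixed open green crate against the stand's front, 300 mm (x) by 250 mm (y) outside, 195 mm high, walls and floor 4 mm (rim 5 mm below the deck). Origin: centre of its underside; axes as the stand's; its centre is 328 mm from the stand's origin along stand +y
- dial (a joint): angle in rad of the numbered sleeve that swings the barrier arm: 0 at the mark 0, 0.44 at 25, 0.87 at 50, 1.31 at 75 (marks are degrees; end stops -0.03 and 1.60). It grows turning anticlockwise seen from above. It is stiff (0.15 N m to turn) and stays wherever it is left, at and between the marks. Axis vertical
- dial_grip (a point): middle of the dial's orange wing, on its axis, 77 mm above the deck at stand x -100, y 188 mm. Wing 14 mm thick, 42 long, 30 high (15 below to 15 above this point), on a black disc 44 mm wide, 8 high, over a fixed white number plate 94 mm wide (top 54 mm over the deck). The point's x axis runs along the wing to its white pointer; at 0 it points along stand +x
- barrier_tip (a point): free end of the red and white barrier arm, which turns with the dial, 156 mm from its axis in the pointer's direction; arm 10 mm thick, 15 to 29 mm over the deck. At 0 it lies across the gap and shuts it; at 75 it has swung out over the crate and the gap is clear
- weight_red: loose cast-iron pressing weight, block 60 mm (x) by 100 mm (y) by 30 mm high, about 1.0 to 1.4 kg, dark with a red plate on top; lies on the deck. Origin: centre of its underside. Sliding it takes up to about 12 N. May be absent (None)
- weight_blue: loose cast-iron pressing weight, block 60 mm (x) by 100 mm (y) by 30 mm high, about 1.0 to 1.4 kg, dark with a blue plate on top; lies on the deck. Origin: centre of its underside. Sliding it takes up to about 12 N. May be absent (None)
- weight_white: loose cast-iron pressing weight, block 60 mm (x) by 100 mm (y) by 30 mm high, about 1.0 to 1.4 kg, dark with a white plate on top; lies on the deck. Origin: centre of its underside. Sliding it takes up to about 12 N. May be absent (None)
- weight_yellow: loose cast-iron pressing weight, block 60 mm (x) by 100 mm (y) by 30 mm high, about 1.0 to 1.4 kg, dark with a yellow plate on top; lies on the deck. Origin: centre of its underside. Sliding it takes up to about 12 N. May be absent (None)
- button_jar: small closed jar, 42 mm diameter, 55 mm high, standing in the deck's back corner (stand +x, -y); leave it. Origin: centre of its underside
- glue: white glue bottle, 50 mm wide, 130 mm high, on the table; leave it. Origin: underside
- scissors: scissors, about 190 mm long, 8 mm high, lying on the table; leave them. Origin: the pivot, underside
Not all that is in view belongs to the job. What is shaped like the weight_red but pink or turquoise is not meant. Leave any pink look-alike of the weight_yellow alone.

How it is judged:
On the way, in this order (a step that is already met when the one before it is completed fails the run):
1. the dial is set to 75 with every weight still on the deck (value of joint dial between 1.16 and 1.46 rad and z of each of weight_red, weight_blue, weight_white, weight_yellow in the frame of stand above 0.19 m), for 0.3 s.
2. every weight has been tipped into the crate, with the barrier still open (x of weight_red in the frame of crate between -0.145 and 0.145 m and y of weight_red in the frame of crate between -0.121 and 0.121 m and z of weight_red in the frame of crate between -0.01 and 0.19 m and x of weight_blue in the frame of crate between -0.145 and 0.145 m and y of weight_blue in the frame of crate between -0.121 and 0.121 m and z of weight_blue in the frame of crate between -0.01 and 0.19 m and x of weight_white in the frame of crate between -0.145 and 0.145 m and y of weight_white in the frame of crate between -0.121 and 0.121 m and z of weight_white in the frame of crate between -0.01 and 0.19 m and x of weight_yellow in the frame of crate between -0.145 and 0.145 m and y of weight_yellow in the frame of crate between -0.121 and 0.121 m and z of weight_yellow in the frame of crate between -0.01 and 0.19 m and value of joint dial above 0.6 rad), for 0.3 s.
3. the dial is back at 0 (value of joint dial between -0.1 and 0.13 rad), for 0.3 s.
At the end, for the whole second after the job is handed in: Every weight present rests in the crate (its origin within the crate's walls and below its rim), at rest; the dial is at 0, within 0.13 rad (all of step 3 and x of weight_red in the frame of crate between -0.145 and 0.145 m and y of weight_red in the frame of crate between -0.121 and 0.121 m and z of weight_red in the frame of crate between -0.01 and 0.19 m and x of weight_blue in the frame of crate between -0.145 and 0.145 m and y of weight_blue in the frame of crate between -0.121 and 0.121 m and z of weight_blue in the frame of crate between -0.01 and 0.19 m and x of weight_white in the frame of crate between -0.145 and 0.145 m and y of weight_white in the frame of crate between -0.121 and 0.121 m and z of weight_white in the frame of crate between -0.01 and 0.19 m and x of weight_yellow in the frame of crate between -0.145 and 0.145 m and y of weight_yellow in the frame of crate between -0.121 and 0.121 m and z of weight_yellow in the frame of crate between -0.01 and 0.19 m and linear speed of each of weight_red, weight_blue, weight_white, weight_yellow below 0.03 m/s); the robot touches nothing.
It fails at once if a weight is lifted more than 25 mm off the deck (z of any of weight_red, weight_blue, weight_white, weight_yellow in the frame of stand above 0.225 m).
It fails at once if the jar, glue or scissors is pushed more than 60 mm from its place or knocked over (distance of any of button_jar, glue, scissors from where it was at the start of the episode above 0.06 m or angle between any of button_jar, glue, scissors's own z axis and vertical above 0.7 rad).
Of weight_red, weight_blue, weight_white, weight_yellow only 2 to 4 are there at a start; the rules pass over those that are not, and their reading is None.
At some moment in a run one of weight_red, weight_blue, weight_white, weight_yellow may be knocked a few centimetres aside while the robot is not near it.
Once in a run the grip may slacken for a moment while it holds something.
It also fails if it takes over 210 s, if anything falls off the work surface, if the arm or the gripper's body presses on something with over 40 N, if the wrist force passes 120 N, or if a joint passes its speed limit or range.

## Working session

There is one attempt and no reset: what is moved stays moved. The work goes in short steps, Python scripts to look and compute and a tool call to move; the robot and the scene stay as the last step left them, time stands still between calls to the robot, and variables do not carry over. Pictures are saved under pics/ and viewed, and the job is handed in when it is done.

Besides the shell and the picture viewer there is one more tool, called after "Emit:" as name(argument=value, ...) on one line, values as JSON. play_rows: Moves the arm, as the interface text tells. Its arguments: {"type":"object","properties":{"motion":{"type":"array","items":{"type":"number"}},"squeeze":{"type":"number"}},"required":["motion"]}

```bash
ls; mkdir -p pics
cat > h.py <<'E'
import numpy as np, cv2
from station import robot, cams
def snap(name,fn):
    p,d=cams.read_camera(name); cv2.imwrite('pics/'+fn,cv2.cvtColor(p,cv2.COLOR_RGB2BGR)); np.savez('pics/'+fn+'.npz',p=p,d=d); return p,d
def K(m):
    f=210/np.tan(np.radians(m['vertical_fov'])/2); return np.array([[f,0,m['cx']],[0,f,m['cy']],[0,0,1]])
def cloud(name,d):
    m=cams.camera_model(name); h,w=d.shape
    uv=np.stack(np.meshgrid(np.arange(w),np.arange(h)),-1).reshape(-1,1,2).astype(np.float64)
    n=cv2.undistortPoints(uv,K(m),np.array(m['dist_coeffs']))[:,0]
    z=d.reshape(-1); P=np.c_[n*z[:,None],z]
    X=(P-np.array(m['t']))@np.array(m['R']); X[z==0]=np.nan
    return X.reshape(h,w,3)
def px(name,X):
    m=cams.camera_model(name); r,_=cv2.Rodrigues(np.array(m['R'],float))
    return cv2.projectPoints(np.array(X,float).reshape(-1,1,3),r,np.array(m['t'],float),K(m),np.array(m['dist_coeffs']))[0][:,0]
E
python3 - <<'E'
from h import *
for n in('scene','top'):
    p,d=snap(n,n+'0.png'); m=cams.camera_model(n); print(n,m)
print(robot.state())
E
```

```text
pics
scene {'vertical_fov': 55.985478218718455, 'cx': 281.9420466375107, 'cy': 207.21231717719093, 'dist_coeffs': array([-0.00196924,  0.        ,  0.        ,  0.        ,  0.        ]), 'R': array([[-0.23169505,  0.9726745 , -0.01489024],
       [ 0.73024557,  0.16379394, -0.66325934],
       [-0.64269652, -0.16454743, -0.74824149]]), 't': array([ 0.23337577, -0.27488198,  1.43700597])}
top {'vertical_fov': 46.986935463322325, 'cx': 268.3886939578424, 'cy': 206.83812420457937, 'dist_coeffs': array([-0.0922311,  0.       ,  0.       ,  0.       ,  0.       ]), 'R': array([[ 5.98946465e-04, -9.99944602e-01,  1.05087520e-02],
       [-9.91554394e-01, -1.95673703e-03, -1.29676734e-01],
       [ 1.29690113e-01, -1.03423298e-02, -9.91500636e-01]]), 't': array([-0.09991578,  0.58885298,  1.39793483])}
{'time_s': 0.1, 'q': array([ 1.14421902e+00,  2.59250819e-01,  1.53597315e+00,  2.93618994e-05,
        1.34797543e+00, -2.02818420e-01]), 'qd': array([-0.0006856 , -0.0023332 , -0.00343191, -0.00072161, -0.00114855,
        0.00061611]), 'joint_efforts': array([ 3.13862176e-03, -4.38210082e+01, -2.84644622e+01,  7.23169162e-02,
        3.61874176e-02, -3.23270012e-05]), 'tcp_pos': array([0.12180739, 0.53582807, 0.20581143]), 'eef_rot': array([-3.50698346e-01, -3.12142816e+00,  2.38560644e-03]), 'wrist_force': array([-0.12023945, -0.63513574, -0.33294944]), 'wrist_torque': array([ 0.00590655,  0.0255021 , -0.01285121]), 'grip_width': 1.0012899631372327}
```

View pics/scene0.png

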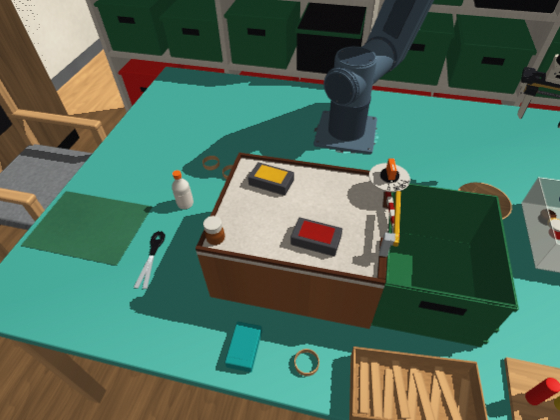

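View pics/top0.png

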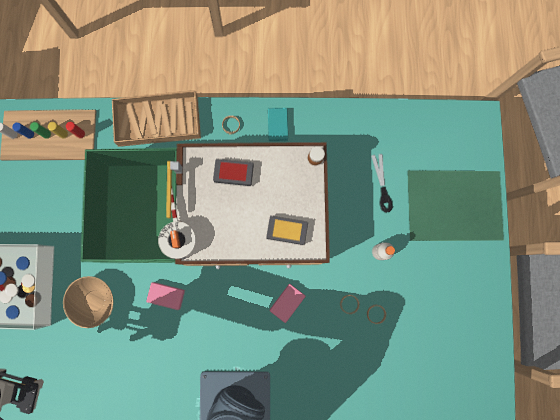

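The scene shows two weights on the deck: red at top px (234,172) and yellow at (288,229). The dial is at (176,238), the jar at (317,155) and the crate on the left. Next I'll fit the poses.

```bash
cat > m.py <<'E'
from h import *
def stand_fit(p,d):
    X=cloud('top',d); z=X[...,2]
    # deck-level region (deck + lips), connected comp
    m=((z>0.192)&(z<0.216)).astype(np.uint8)
    m=cv2.morphologyEx(m,cv2.MORPH_OPEN,np.ones((3,3)))
    n,l,s,c=cv2.connectedComponentsWithStats(m); k=1+np.argmax(s[1:,4])
    P=X[l==k]; return X,P
E
python3 - <<'E'
from m import *
f=np.load('pics/top0.png.npz'); X,P=stand_fit(f['p'],f['d'])
r=cv2.minAreaRect(P[:,:2].astype(np.float32)*1000); print(r, np.nanmedian(P[:,2]))
print(cv2.boxPoints(r))
hsv=cv2.cvtColor(f['p'],cv2.COLOR_RGB2HSV)
z=X[...,2]
blk=((z>0.222)&(z<0.24)).astype(np.uint8); blk=cv2.morphologyEx(blk,cv2.MORPH_OPEN,np.ones((3,3)))
n,l,s,c=cv2.connectedComponentsWithStats(blk)
for i in range(1,n):
    if s[i,4]>40:
        Q=X[l==i]; print(s[i],c[i],cv2.minAreaRect(Q[:,:2].astype(np.float32)*1000),Q.mean(0),f['p'][l==i].mean(0))
o=((hsv[...,0]>5)&(hsv[...,0]<16)&(hsv[...,1]>180)&(z>0.25)&(z<.32))
Q=X[o];print('orange',len(Q),np.median(Q,0),cv2.minAreaRect(Q[:,:2].astype(np.float32)*1000),Q[:,2].max())
E
```

```text
((581.1552734375, -49.97856140136719), (321.3140563964844, 408.1027526855469), 0.6854642033576965) 0.20055832256583894
[[ 418.0686   152.13622]
 [ 422.95093 -255.93733]
 [ 744.24194 -252.09334]
 [ 739.3596   155.98021]]
[213 159  40  26 878] [232.83029613 171.20501139] ((658.7489624023438, -4.366146087646484), (100.3883056640625, 61.6025505065918), 84.20508575439453) [ 0.65721582 -0.00463888  0.23039485] [124.29498861  70.96241458  69.64123007]
[172 209   5  12  49] [173.87755102 214.53061224] ((543.8291625976562, 146.509033203125), (30.238121032714844, 9.747647285461426), 8.73776912689209) [0.54372092 0.14635613 0.2284403 ] [163.53061224 101.          94.06122449]
[267 216  41  28 900] [286.77888889 229.52666667] ((505.94384765625, -144.83172607421875), (99.75511169433594, 59.971160888671875), 80.40119934082031) [ 0.50545702 -0.1442876   0.23043011] [157.89333333 134.57444444  87.07222222]
orange 14 [0.47151123 0.12976106 0.28474705] ((476.5650634765625, 131.616943359375), (37.16794967651367, 10.460833549499512), 17.820613861083984) 0.295161828298359
```

Run:
```python
from m import *
from scipy.spatial.transform import Rotation as R
s=robot.state(); print(R.from_rotvec(s['eef_rot']).as_matrix().round(3))
a=0.012; o=np.array([.5812,-.054])
def S(X): 
    r=X[...,:2]-o; c,s_=np.cos(a),np.sin(a); return np.stack([c*r[...,0]+s_*r[...,1],-s_*r[...,0]+c*r[...,1]],-1)
for n in('top','scene'):
    f=np.load(f'pics/{n}0.png.npz'); X=cloud(n,f['d']); z=X[...,2]; xy=S(X)
    hsv=cv2.cvtColor(f['p'],cv2.COLOR_RGB2HSV)
    m=(z>.217)&(z<.2335)&(xy[...,1]>.165)&(xy[...,1]<.3)&(xy[...,0]>-.11)&(xy[...,0]<.07)
    Q=xy[m]*1000; print(n,m.sum(),cv2.minAreaRect(Q.astype(np.float32)),Q[::max(1,len(Q)//14)].round(0).tolist())
    rr=(hsv[...,1]>190)&(hsv[...,0]>4)&(hsv[...,0]<14)&(f['p'][...,0]>120)&(z>.262)&(z<.3)&(np.hypot(xy[...,0]+.1,xy[...,1]-.188)<.04)
    Q=xy[rr]*1000; print('wing',len(Q),Q.mean(0),cv2.minAreaRect(Q.astype(np.float32)),z[rr].max())
    y,x=(px(n,[[.479,.133,.277]])[0][::-1]).astype(int); c=f['p'][y-45:y+45,x-60:x+60]; cv2.imwrite(f'pics/crop_{n}.png',cv2.cvtColor(cv2.resize(c,None,fx=5,fy=5,interpolation=2),cv2.COLOR_RGB2BGR))
```

```text
[[-0.975  0.222 -0.001]
 [ 0.222  0.975 -0.001]
 [ 0.    -0.002 -1.   ]]
top 120 ((6.706317901611328, 202.29315185546875), (17.898193359375, 117.51665496826172), 89.89276885986328) [[65.0, 199.0], [29.0, 209.0], [18.0, 209.0], [12.0, 205.0], [3.0, 203.0], [-5.0, 208.0], [-10.0, 209.0], [-15.0, 209.0], [-17.0, 199.0], [-23.0, 204.0], [-28.0, 201.0], [-34.0, 201.0], [-39.0, 205.0], [-41.0, 196.0], [-47.0, 194.0]]<stdin>:13: RuntimeWarning: Mean of empty slice.
  ret = um.true_divide(
Traceback (most recent call last):
ValueError: zero-size array to reduction operation maximum which has no identity
```

Run:
```python
from m import *
a=0.012; o=np.array([.5812,-.054])
def S(X): 
    r=X[...,:2]-o; c,s_=np.cos(a),np.sin(a); return np.stack([c*r[...,0]+s_*r[...,1],-s_*r[...,0]+c*r[...,1]],-1)
for n in('top','scene'):
    f=np.load(f'pics/{n}0.png.npz'); X=cloud(n,f['d']); z=X[...,2]; xy=S(X)
    m=(z>.27)&(z<.31)&(np.hypot(xy[...,0]+.1,xy[...,1]-.188)<.04)
    Q=xy[m]*1000; print('wing',len(Q),Q.mean(0),cv2.minAreaRect(Q.astype(np.float32)),z[m].max(), f['p'][m].mean(0))
    y,x=(px(n,[[.479,.133,.277]])[0][::-1]).astype(int); c=f['p'][y-45:y+45,x-60:x+60]; cv2.imwrite(f'pics/crop_{n}.png',cv2.cvtColor(cv2.resize(c,None,fx=5,fy=5,interpolation=2),cv2.COLOR_RGB2BGR))
```

```text
wing 123 [-101.06359835  188.00853994] ((-100.83358764648438, 189.1632537841797), (42.21049880981445, 15.382975578308105), 10.827425956726074) 0.2982636537330565 [200.01626016 123.31707317  80.66666667]
wing 150 [-93.44233371 187.22561013] ((-97.77342224121094, 187.79249572753906), (43.29877853393555, 13.812843322753906), 11.05564022064209) 0.29433520083272885 [162.86666667  82.94        34.97333333]
```

View pics/crop_top.png

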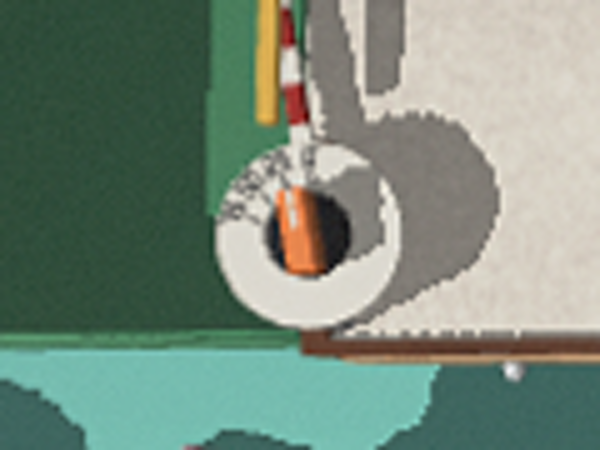

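View pics/crop_scene.png

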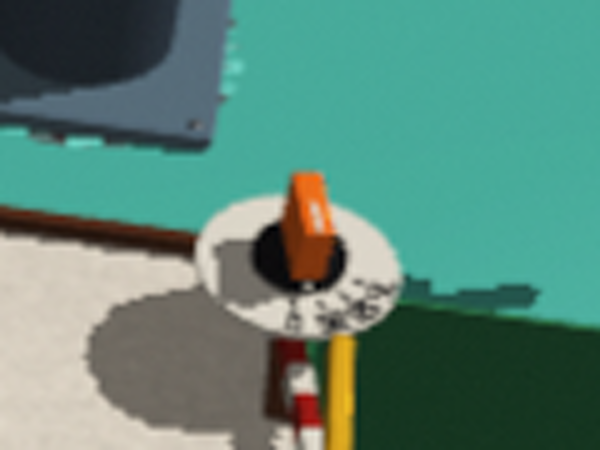

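```bash
cat > go.py <<'E'
import sys
from h import *
from scipy.spatial.transform import Rotation as R
A=0.012; O=np.array([.5812,-.054])
def W(x,y): # stand mm -> world
    c,s=np.cos(A),np.sin(A); return O+np.array([c*x-s*y,s*x+c*y])/1000
def S(X):
    r=np.asarray(X)[...,:2]-O; c,s=np.cos(A),np.sin(A); return np.stack([c*r[...,0]+s*r[...,1],-s*r[...,0]+c*r[...,1]],-1)*1000
def rel(x,y,z,yaw,cmd=None):
    s=robot.state(); M=R.from_rotvec(s['eef_rot']).as_matrix(); p=s['tcp_pos']
    d=M.T@(np.array([x,y,z])-p)
    y0=np.degrees(np.arctan2(M[1,0],M[0,0])); dy=-(yaw-y0); dy=(dy+180)%360-180
    print('shift',d.round(4),'rotz',np.radians(dy).round(4),'(%.1f deg)'%dy,'yaw0 %.1f tilt %.4f %.4f'%(y0,M[0,2],M[1,2]),'q6 %.2f'%s['q'][5])
def st():
    s=robot.state(); print('t %.2f'%s['time_s'],s['tcp_pos'].round(4),'stand',S(s['tcp_pos']).round(1),'F',s['wrist_force'].round(1),'g %.3f'%s['grip_width'])
E
python3 - <<'E'
from go import *
st(); x,y=W(-100,188); print(x,y); rel(x,y,.38,11.7)
E
```

```text
t 0.10 [0.1218 0.5358 0.2058] stand [-452.3  595.3] F [-0.1 -0.6 -0.3] g 1.001
0.4789512540572106 0.13278649296222386
shift [-0.4376 -0.314  -0.1739] rotz 2.7136 (155.5 deg) yaw0 167.2 tilt -0.0007 -0.0015 q6 -0.20
```

Emit:
play_rows(motion=[0,0,0.18,0,0,-0.06,0,0,0,0.36,0,0,-0.12,0,0,0,0.54,-0.03,-0.02,-0.17,0,0,0,0.72,-0.08,-0.057,-0.174,0,0,0,0.9,-0.13,-0.093,-0.174,0,0,0,1.08,-0.18,-0.129,-0.174,0,0,0,1.26,-0.23,-0.165,-0.174,0,0,0,1.44,-0.28,-0.2,-0.174,0,0,0,1.62,-0.33,-0.237,-0.174,0,0,0,1.8,-0.38,-0.273,-0.174,0], squeeze=50)

```text
time_s: 1.35
tcp_pos: [0.4328, 0.184, 0.3803]
eef_rot: [-2.668, -1.658, 0.0]
wrist_force: [1.7, 0.5, 0.1]
grip_width: 1.005
```

Run:
```python
from go import *
st(); x,y=W(-100,188); rel(x,y,.287,11.7)
```

```text
t 1.35 [0.4328 0.184  0.3803] stand [-145.5  239.8] F [1.7 0.5 0.1] g 1.005
shift [-0.0255  0.0641  0.0933] rotz 0.9075 (52.0 deg) yaw0 63.7 tilt -0.0003 0.0002 q6 0.62
```

Emit:
play_rows(motion=[0,0,0.18,-0.0255,0.064,0,0,0,0,0.36,-0.0255,0.064,0,0,0,0,0.54,-0.0255,0.064,0,0,0,0,0.72,-0.0255,0.064,0,0,0,0,0.907,-0.0255,0.064,0,0,0,0,0.907,-0.0255,0.064,0.03,0,0,0,0.907,-0.0255,0.064,0.06,0,0,0,0.907,-0.0255,0.064,0.08,0,0,0,0.907,-0.0255,0.064,0.093,0,0,0,0.907,-0.0255,0.064,0.093,0])

```text
time_s: 2.6
tcp_pos: [0.4778, 0.1348, 0.2867]
eef_rot: [-3.124, -0.33, 0.003]
wrist_force: [-0.4, -0.2, 0.7]
grip_width: 1.0
```

Run:
```python
from go import *
st(); x,y=W(-100,188); rel(x,y,.286,11.7); snap('scene','s1.png');snap('top','t1.png')
```

```text
t 2.60 [0.4778 0.1348 0.2867] stand [-101.1  190. ] F [-0.4 -0.2  0.7] g 1.000
shift [0.0007 0.0022 0.0007] rotz 0.0066 (0.4 deg) yaw0 12.1 tilt -0.0020 -0.0001 q6 1.41
```

View pics/s1.png

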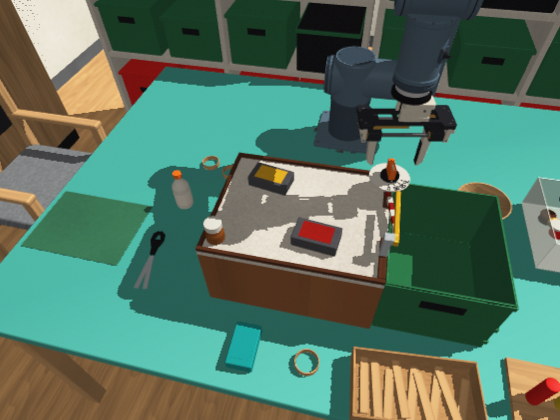

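The jaws straddle the orange wing at about (392,165). I'll close on it and check.

Emit:
play_rows(motion=[0,0,0,0.0007,0.002,0,0.5,0,0,0,0.0007,0.002,0,1,0,0,0,0.0007,0.002,0,1,0,0,0,0.0007,0.002,0,1,0,0,0,0.0007,0.002,0,1,0,0,0,0.0007,0.002,0,1,0,0,0,0.0007,0.002,0,1,0,0,0,0.0007,0.002,0,1], squeeze=45)

```text
time_s: 3.7
tcp_pos: [0.4795, 0.133, 0.2875]
eef_rot: [-3.124, -0.33, 0.0]
wrist_force: [-0.5, 0.5, 0.5]
grip_width: 0.184
```

Run:
```python
from go import *
st(); x,y=W(-100,188); rel(x,y,.286,75.7)
```

```text
t 3.70 [0.4795 0.133  0.2875] stand [-99.5 188.2] F [-0.5  0.5  0.5] g 0.184
shift [-0.0005  0.0001  0.0015] rotz -1.1105 (-63.6 deg) yaw0 12.1 tilt -0.0000 0.0000 q6 1.41
```

Emit:
play_rows(motion=[0,0,0,0,0,0,1,0,0,-0.14,0,0,0,1,0,0,-0.28,0,0,0,1,0,0,-0.42,0,0,0,1,0,0,-0.56,0,0,0,1,0,0,-0.7,0,0,0,1,0,0,-0.84,0,0,0,1,0,0,-0.98,0,0,0,1,0,0,-1.11,0,0,0,1,0,0,-1.11,0,0,0,1])

```text
time_s: 4.95
tcp_pos: [0.4795, 0.133, 0.2875]
eef_rot: [-2.482, -1.926, 0.0]
wrist_force: [-0.5, 1.1, -0.7]
grip_width: 0.009
```

Run:
```python
from go import *
st(); x,y=W(-100,188); rel(x,y,.286,75.7); snap('scene','s2.png');snap('top','t2.png')
```

```text
t 4.95 [0.4795 0.133  0.2875] stand [-99.5 188.2] F [-0.5  1.1 -0.7] g 0.009
shift [-0.0004 -0.0004  0.0015] rotz -0.0016 (-0.1 deg) yaw0 75.6 tilt -0.0000 0.0000 q6 0.30
```

View pics/s2.png

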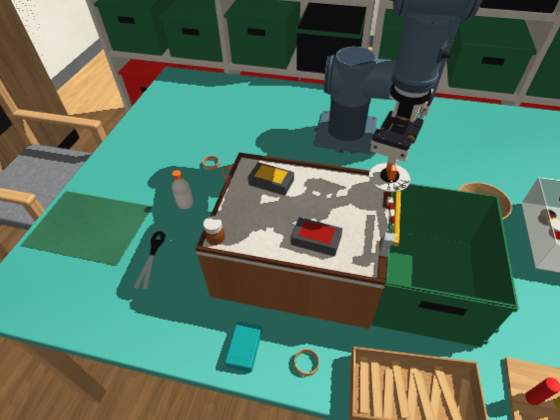

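Run:
```python
from go import *
ims=[]
for n in('s1','s2'):
    p=np.load(f'pics/{n}.png.npz')['p'][90:230,340:460]; ims.append(cv2.resize(p,None,fx=3.3,fy=3.3,interpolation=2))
cv2.imwrite('pics/c2.png',cv2.cvtColor(np.hstack(ims),cv2.COLOR_RGB2BGR))
X=cloud('scene',np.load('pics/s2.png.npz')['d'])
for v in range(130,182,4): print(v,[ '%.0f/%.0f/%.0f'%(*S(X[v,u]),X[v,u,2]*1000) for u in (380,388,392,396,404)])
```

```text
130 ['-38/143/426', '-56/159/415', '-72/168/405', '-71/176/407', '-73/191/408']
134 ['-27/144/425', '-30/158/426', '-30/166/426', '-32/173/426', '-35/188/426']
138 ['-15/144/426', '-16/159/427', '-19/166/426', '-19/173/427', '-23/188/426']
142 ['-11/146/419', '-8/160/424', '-4/166/428', '-9/174/425', '-11/188/426']
146 ['-13/147/408', '-8/161/414', '-4/168/419', '-2/175/421', '-0/189/425']
150 ['-17/149/395', '-13/164/401', '-14/171/402', '-5/177/410', '1/190/417']
154 ['-19/151/384', '-14/166/390', '-14/173/392', '-11/180/395', '-6/194/402']
158 ['-465/190/-4', '-86/175/320', '-81/183/326', '-11/182/386', '-5/195/394']
162 ['-440/191/-0', '-84/177/311', '-82/185/313', '-97/195/302', '-457/269/-1']
166 ['-132/166/253', '-100/181/285', '-92/188/293', '-139/203/254', '-438/270/-2']
170 ['-119/167/252', '-94/182/279', '-79/189/294', '-125/204/254', '-131/223/252']
174 ['-95/167/262', '-86/184/274', '-81/191/280', '-102/203/263', '-114/222/255']
178 ['-93/169/252', '-80/185/267', '-80/194/269', '-90/204/261', '-102/223/254']
```

View pics/c2.png

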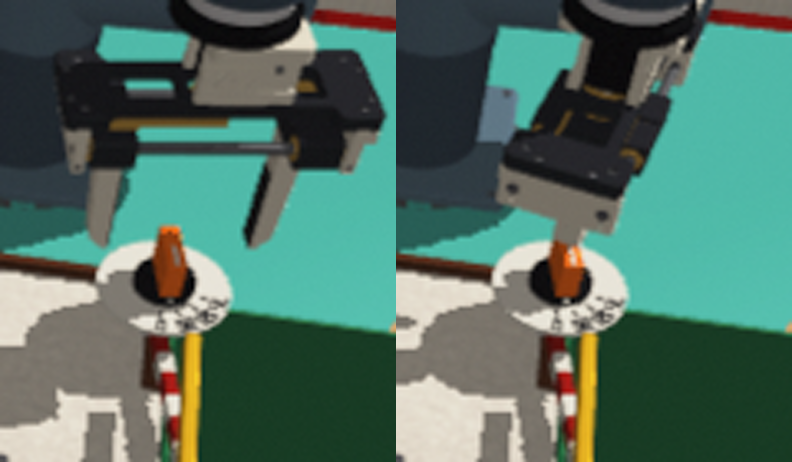

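Run:
```python
from go import *
x,y=.4778,.1348; t=np.radians(12.1); Yv=np.array([np.sin(t),-np.cos(t)])
for s in(-1,1):
  for h in (.2677,.30):
    q=np.r_[np.array([x,y])+s*.0465*Yv,h]; print(q,px('scene',q)[0],px('top',q)[0])
X=cloud('scene',np.load('pics/s1.png.npz')['d'])
for v in range(140,168,3): print(v,[ '%.0f/%.0f/%.0f'%tuple(X[v,u]*1000) for u in (368,371,374,414,417,420)])
s=robot.state(); print(s['q'])
```

```text
[0.46805274 0.18026692 0.2677    ] [411.08006017 171.85713782] [156.64630752 243.00732069]
[0.46805274 0.18026692 0.3       ] [414.40016468 161.29607796] [153.72847936 242.26187093]
[0.48754726 0.08933308 0.2677    ] [370.3327574  171.66156953] [193.31717497 235.2851948 ]
[0.48754726 0.08933308 0.3       ] [372.53175049 161.12288858] [191.39758061 234.33024436]
140 ['527/70/387', '528/76/389', '528/82/390', '-2/240/1', '-8/251/-2', '466/178/358']
143 ['501/72/360', '501/78/361', '498/84/360', '8/242/-4', '8/251/-2', '473/179/356']
146 ['501/73/352', '501/79/352', '498/85/351', '26/242/-3', '463/177/339', '477/180/351']
149 ['502/74/345', '501/80/345', '501/86/345', '47/241/0', '469/178/336', '479/182/345']
152 ['500/75/335', '501/82/336', '495/88/333', '61/242/-1', '472/179/330', '478/184/336']
155 ['502/76/328', '500/83/328', '106/109/-2', '75/242/-3', '478/180/327', '477/186/327']
158 ['503/78/321', '498/84/318', '125/110/2', '467/177/308', '479/181/320', '479/188/320']
161 ['499/79/309', '500/85/310', '139/112/0', '472/179/304', '477/184/309', '475/190/309']
164 ['158/93/-0', '499/87/301', '151/113/-2', '478/180/300', '477/186/301', '124/261/3']
167 ['169/95/-3', '172/104/1', '453/97/253', '138/243/-2', '136/253/-1', 'nan/nan/nan']
[ 4.60631288e-02  1.19297809e-01  1.51185707e+00 -1.14398741e-05
  1.51040162e+00  2.98713358e-01]
```

The jaws shut above the wing: the camera puts the fingertips at z≈0.296, not the 0.268 I expected. I'll open, turn back, descend in stages and check with the camera.

Emit:
play_rows(motion=[0,0,0.14,0,0,-0.005,0,0,0,0.28,0,0,-0.005,0,0,0,0.42,0,0,-0.005,0,0,0,0.56,0,0,-0.005,0,0,0,0.7,0,0,-0.005,0,0,0,0.84,0,0,-0.005,0,0,0,0.98,0,0,-0.005,0,0,0,1.115,0,0,-0.005,0,0,0,1.115,0,0,0.005,0,0,0,1.115,0,0,0.01,0])

```text
time_s: 6.3
tcp_pos: [0.479, 0.133, 0.2765]
eef_rot: [-3.125, -0.325, 0.002]
wrist_force: [0.2, -0.5, -0.2]
grip_width: 0.995
```

Run:
```python
from go import *
st(); x,y=W(-100,188); rel(x,y,.275,11.7); p1,_=snap('scene','s3.png');p2,d2=snap('top','t3.png')
c1=p1[90:230,340:460]; u=px('top',[[.479,.133,.277]])[0].astype(int); c2=p2[u[1]-70:u[1]+70,u[0]-60:u[0]+60]
cv2.imwrite('pics/c3.png',cv2.cvtColor(cv2.resize(np.hstack([c1,c2]),None,fx=3.3,fy=3.3,interpolation=2),cv2.COLOR_RGB2BGR))
```

```text
t 6.30 [0.479  0.133  0.2765] stand [-99.9 188.2] F [ 0.2 -0.5 -0.2] g 0.995
shift [-0.0001  0.0002  0.0015] rotz 0.0033 (0.2 deg) yaw0 11.9 tilt -0.0013 -0.0001 q6 1.41
```

View pics/c3.png

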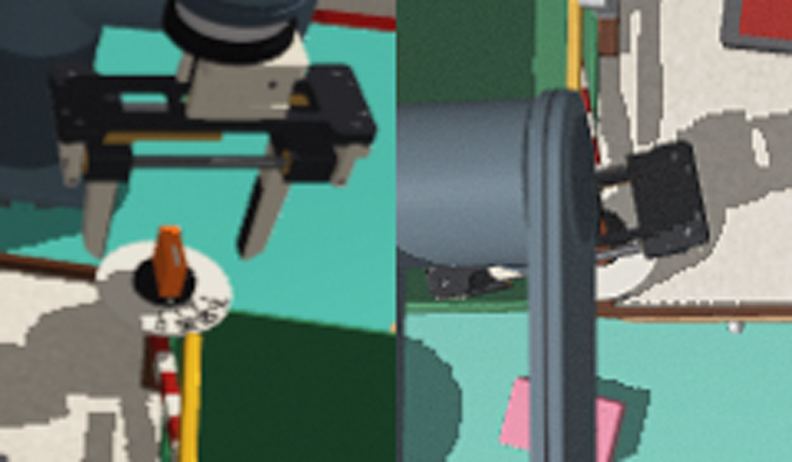

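Emit:
play_rows(motion=[0,0,0,0,0,0.005,0,0,0,0,0,0,0.01,0,0,0,0,0,0,0.014,0,0,0,0,0,0,0.014,0])

```text
time_s: 6.9
tcp_pos: [0.4792, 0.133, 0.2631]
eef_rot: [-3.125, -0.323, 0.001]
wrist_force: [-0.8, -0.0, -0.3]
grip_width: 0.998
```

Run:
```python
from go import *
st(); p1,d=snap('scene','s4.png')
X=cloud('scene',d)
c1=p1[100:200,340:460]
cv2.imwrite('pics/c4.png',cv2.cvtColor(cv2.resize(c1,None,fx=5,fy=5,interpolation=2),cv2.COLOR_RGB2BGR))
b=(np.hypot(X[...,0]-.479,X[...,1]-.133)<.09)&(X[...,2]>.257)&(X[...,2]<.34)
vs,us=np.where(b)
for v in range(158,178,2): 
    r=us[vs==v]; print(v,['%d:%.0f/%.0f/%.0f'%(u,*X[v,u]*1000) for u in r[::3]])
```

```text
t 6.90 [0.4792 0.133  0.2631] stand [-99.7 188.2] F [-0.8 -0.  -0.3] g 0.998
158 ['364:492/70/309', '367:503/76/320', '370:500/82/319', '413:466/176/307', '416:478/180/318', '419:479/185/320', '422:478/192/320']
160 ['364:497/70/308', '367:503/76/314', '370:501/83/314', '389:464/126/290', '392:464/133/291', '413:472/176/306', '416:479/181/313', '419:479/187/314', '422:475/194/312']
162 ['364:500/71/305', '367:501/77/307', '370:503/84/310', '388:472/124/290', '391:474/131/293', '394:470/137/291', '414:480/178/308', '417:479/184/308', '420:477/191/308']
164 ['363:489/70/289', '366:502/76/302', '369:500/82/301', '387:468/124/281', '390:481/129/293', '393:476/136/291', '412:470/177/293', '415:481/181/303', '418:478/188/302']
166 ['363:489/71/283', '366:502/77/295', '369:500/83/295', '387:472/124/279', '390:486/129/291', '393:485/136/292', '412:474/177/291', '415:479/183/296', '418:477/189/296']
168 ['364:501/73/288', '367:500/80/288', '370:499/86/289', '387:474/125/274', '390:493/130/292', '393:493/136/293', '410:467/176/277', '413:480/180/290', '416:480/186/292']
170 ['364:503/74/284', '367:496/81/279', '382:469/116/261', '385:467/123/260', '388:486/127/279', '391:497/132/290', '394:495/139/290', '411:476/177/280', '414:480/183/285', '417:479/189/285']
172 ['367:500/82/277', '380:475/112/259', '383:476/118/262', '386:475/125/262', '389:496/129/283', '392:498/135/286', '395:498/142/287', '411:478/178/276', '414:480/184/279']
174 ['380:483/112/261', '383:482/119/261', '386:480/126/261', '389:498/130/279', '392:500/136/281', '395:499/143/282', '398:479/152/265']
176 ['380:488/113/259', '383:488/119/260', '386:487/126/261', '389:500/131/274', '392:497/138/272', '395:484/146/263', '398:480/153/260']
```

View pics/c4.png

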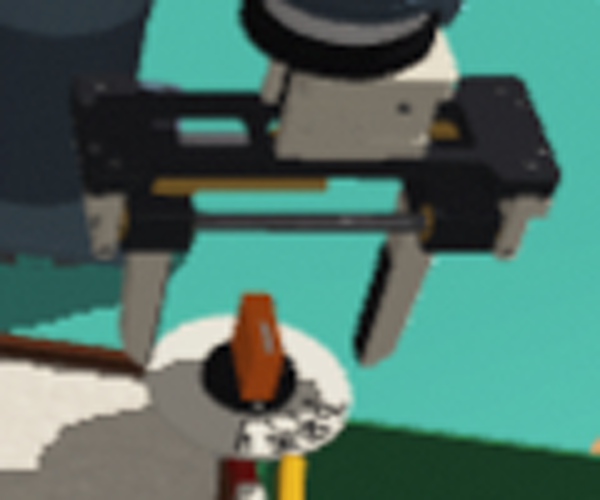

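Emit:
play_rows(motion=[0,0,0,0,0,0.004,0,0,0,0,0,0,0.008,0,0,0,0,0,0,0.008,0.3,0,0,0,0,0,0.008,0.6,0,0,0,0,0,0.008,1,0,0,0,0,0,0.008,1,0,0,0,0,0,0.008,1,0,0,0,0,0,0.008,1,0,0,0,0,0,0.008,1,0,0,0,0,0,0.008,1])

```text
time_s: 8.2
tcp_pos: [0.4794, 0.1334, 0.2556]
eef_rot: [-3.124, -0.323, 0.0]
wrist_force: [-1.9, 12.5, 0.9]
grip_width: 0.191
```

Run:
```python
from go import *
st(); x,y=W(-100,188); rel(x,y,.275,75.7); p1,d=snap('scene','s5.png')
c1=p1[100:200,340:460]
cv2.imwrite('pics/c5.png',cv2.cvtColor(cv2.resize(c1,None,fx=5,fy=5,interpolation=2),cv2.COLOR_RGB2BGR))
```

```text
t 8.20 [0.4794 0.1334 0.2556] stand [-99.6 188.6] F [-1.9 12.5  0.9] g 0.191
shift [-0.0006  0.0005 -0.0194] rotz -1.1154 (-63.9 deg) yaw0 11.8 tilt -0.0002 0.0008 q6 1.41
```

View pics/c5.png

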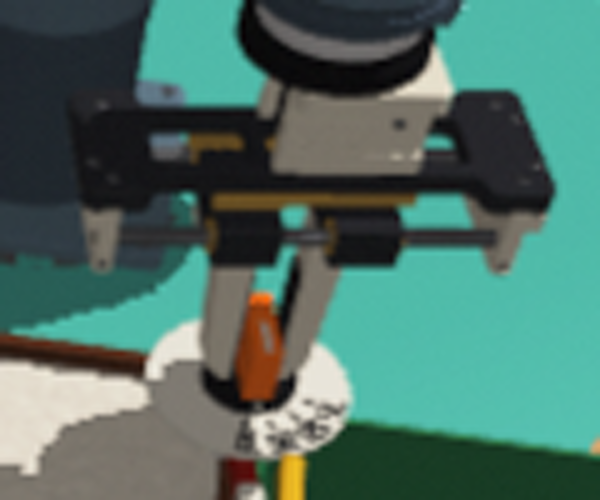

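Emit:
play_rows(motion=[0,0,0,0,-0.001,0,1,0,0,0,0,-0.0015,0,1,0,0,0,0,-0.0015,0,1])

```text
time_s: 8.62
tcp_pos: [0.479, 0.1353, 0.2555]
eef_rot: [-3.123, -0.323, 0.0]
wrist_force: [-1.7, 4.9, 0.6]
grip_width: 0.143
```

Emit:
play_rows(motion=[0,0,-0.12,0,0,0,1,0,0,-0.24,0,0,0,1,0,0,-0.36,0,0,0,1,0,0,-0.48,0,0,0,1,0,0,-0.6,0,0,0,1])

```text
time_s: 9.25
tcp_pos: [0.4783, 0.1366, 0.2555]
eef_rot: [-2.883, -1.237, -0.0]
wrist_force: [-2.7, 10.1, 1.0]
grip_width: 0.148
```

Run:
```python
from go import *
st(); x,y=W(-100,188); rel(x,y,.2555,75.7); p1,d=snap('scene','s6.png')
```

```text
t 9.25 [0.4783 0.1366 0.2555] stand [-100.6  191.8] F [-2.7 10.1  1. ] g 0.148
shift [-0.0023  0.0031  0.    ] rotz -0.5109 (-29.3 deg) yaw0 46.4 tilt -0.0015 0.0039 q6 0.81
```

View pics/s6.png

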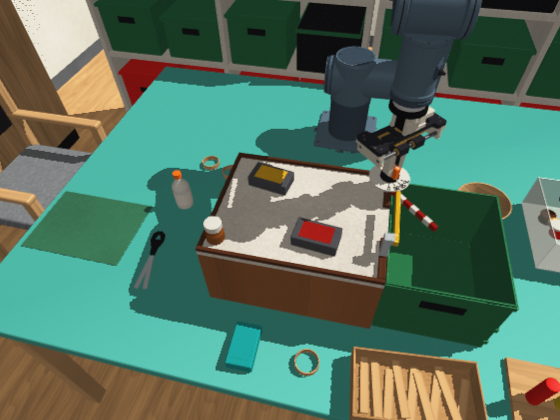

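Emit:
play_rows(motion=[0,0,-0.12,0.001,-0.001,0,1,0,0,-0.24,0.001,-0.001,0,1,0,0,-0.36,0.001,-0.001,0,1,0,0,-0.48,0.001,-0.001,0,1,0,0,-0.53,0.001,-0.001,0,1,0,0,-0.53,0.001,-0.001,0,1])

```text
time_s: 10.05
tcp_pos: [0.4771, 0.1372, 0.2555]
eef_rot: [-2.462, -1.945, 0.002]
wrist_force: [-6.4, 7.3, 3.0]
grip_width: 0.151
```

Run:
```python
from go import *
st(); x,y=W(-100,188); rel(x,y,.2555,75.7); p1,d=snap('scene','s7.png'); X=cloud('scene',d); xy=S(X); z=X[...,2]
m=(z>.21)&(z<.235)&(xy[...,1]>225)&(xy[...,1]<360)&(xy[...,0]>-110)&(xy[...,0]<80)
print(m.sum()); Q=xy[m]; v=cv2.fitLine(Q.astype(np.float32),cv2.DIST_HUBER,0,.01,.01).ravel(); print(v,np.degrees(np.arctan2(v[1],v[0])), Q.max(0),Q.min(0))
```

```text
t 10.05 [0.4771 0.1372 0.2555] stand [-101.8  192.4] F [-6.4  7.3  3. ] g 0.151
shift [-0.0039  0.0028 -0.    ] rotz 0.0159 (0.9 deg) yaw0 76.6 tilt -0.0037 0.0022 q6 0.29
383
[ 2.4319416e-01  9.6997762e-01 -7.2375916e+01  2.8225873e+02] 75.92486 [-57.03610877 338.98269576] [-94.31690661 225.59139345]
```

View pics/s7.png

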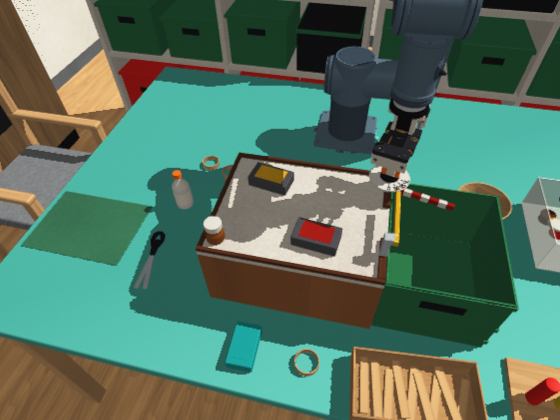

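The barrier is at 75.9° and the gap is clear; the arm shows at about (425,197). I'll release, and check the gripper's geometry from s4.

Emit:
play_rows(motion=[0,0,0,0,0,0,0.7,0,0,0,0,0,0,0.3,0,0,0,0,0,0,0,0,0,0,0,0,0,0,0,0,0,0,0,-0.03,0,0,0,0,0,0,-0.08,0,0,0,0,0,0,-0.12,0,0,0,0,0,0,-0.12,0])

```text
time_s: 11.1
tcp_pos: [0.4806, 0.1358, 0.379]
eef_rot: [2.463, 1.943, 0.009]
wrist_force: [0.0, 1.1, -0.8]
grip_width: 0.956
```

Run:
```python
from go import *
d=np.load('pics/s4.png.npz')['d']; X=cloud('scene',d)
for u in (362,366,370,416,420,424,380,400,395):
  print(u,['%d:%.0f/%.0f/%.0f'%(v,*X[v,u]*1000) for v in range(116,176,3)])
p1,d=snap('scene','s8.png'); st()
X=cloud('scene',d); xy=S(X); z=X[...,2]
m=(z>.21)&(z<.235)&(xy[...,1]>225)&(xy[...,1]<360)&(xy[...,0]>-110)&(xy[...,0]<80)
Q=xy[m]; v=cv2.fitLine(Q.astype(np.float32),cv2.DIST_HUBER,0,.01,.01).ravel(); print(np.degrees(np.arctan2(v[1],v[0])))
```

```text
362 ['116:468/50/401', '119:480/51/402', '122:490/52/402', '125:501/53/403', '128:508/54/401', '131:519/55/402', '134:528/56/401', '137:531/57/396', '140:534/58/391', '143:532/59/382', '146:531/60/374', '149:532/61/367', '152:105/68/3', '155:114/69/-2', '158:131/71/-1', '161:143/72/-4', '164:165/74/3', '167:178/75/1', '170:423/72/211', '173:425/73/202']
366 ['116:468/58/403', '119:478/59/402', '122:489/60/402', '125:496/61/400', '128:507/62/401', '131:517/63/401', '134:527/64/402', '137:530/65/397', '140:522/66/383', '143:533/67/384', '146:531/68/375', '149:532/69/368', '152:504/71/337', '155:504/72/329', '158:503/73/319', '161:501/75/309', '164:502/76/302', '167:502/77/293', '170:500/79/282', '173:425/83/204']
370 ['116:-98/76/12', '119:476/67/402', '122:478/68/396', '125:469/70/382', '128:506/70/402', '131:515/71/401', '134:525/72/402', '137:515/73/386', '140:519/74/382', '143:531/75/384', '146:528/76/374', '149:527/77/366', '152:502/79/337', '155:501/81/328', '158:500/82/319', '161:502/83/312', '164:500/85/301', '167:499/86/292', '170:466/89/253', '173:476/90/253']
416 ['116:513/1
[... 1611 characters left out ...]
/131/395', '137:505/132/389', '140:6/192/-0', '143:510/135/377', '146:511/136/370', '149:55/194/-1', '152:70/195/-2', '155:88/195/-1', '158:104/196/-0', '161:118/197/-2', '164:136/197/1', '167:440/157/253', '170:449/158/251', '173:461/158/253']
395 ['116:470/116/413', '119:470/117/406', '122:469/119/397', '125:500/117/412', '128:504/118/408', '131:506/120/403', '134:504/121/394', '137:507/122/389', '140:13/175/2', '143:511/125/376', '146:513/126/371', '149:63/177/2', '152:78/178/1', '155:95/178/2', '158:108/179/1', '161:122/180/-1', '164:138/181/-1', '167:486/140/291', '170:496/141/291', '173:501/142/287']
t 11.15 [0.4798 0.1358 0.3767] stand [-99.1 191. ] F [ 0.3 -0.5 -0.4] g 0.980
75.72179
```

View pics/s8.png

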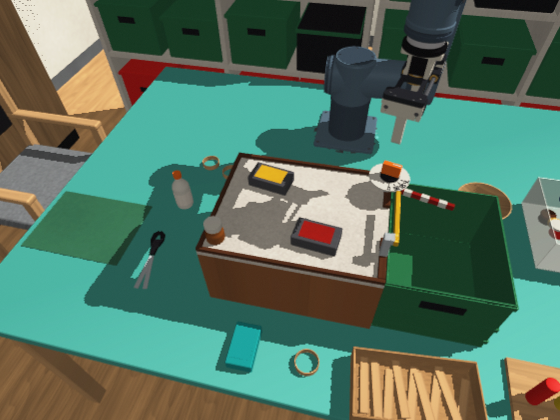

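Run:
```python
from go import *
rel(.6562,-.0293,.25,84.2)
d=np.load('pics/s8.png.npz'); X=cloud('scene',d['d']); z=X[...,2]
m=((z>.224)&(z<.236)&(S(X)[...,1]<150)&(S(X)[...,1]>-190)&(abs(S(X)[...,0])<150)).astype(np.uint8); m=cv2.morphologyEx(m,cv2.MORPH_OPEN,np.ones((3,3)))
n,l,s,c=cv2.connectedComponentsWithStats(m)
for i in range(1,n):
    if s[i,4]>60:
        Q=X[l==i]; r=cv2.minAreaRect(Q[:,:2].astype(np.float32)*1000); print(r,S(np.array(r[0])/1000),d['p'][l==i].mean(0))
```

```text
shift [-0.1196  0.2096  0.1273] rotz -0.1339 (-7.7 deg) yaw0 76.5 tilt 0.0031 -0.0000 q6 0.29
((506.5038146972656, -144.6541748046875), (100.16149139404297, 63.02050018310547), 80.9536361694336) [-75.77863123 -89.75131507] [146.29781421 119.18169399  48.35382514]
((659.1642456054688, -4.917259216308594), (99.85585021972656, 61.23881149291992), 84.46697998046875) [78.547611   48.14365838] [119.18028169  49.14835681  47.21314554]
```

Emit:
play_rows(motion=[0,0,-0.03,-0.024,0.042,0,0,0,0,-0.06,-0.048,0.084,0,0,0,0,-0.09,-0.072,0.126,0,0,0,0,-0.12,-0.096,0.168,0.01,0,0,0,-0.134,-0.12,0.2096,0.03,0,0,0,-0.134,-0.12,0.2096,0.07,0,0,0,-0.134,-0.12,0.2096,0.11,0,0,0,-0.134,-0.12,0.2096,0.127,0,0,0,-0.134,-0.12,0.2096,0.127,0])

```text
time_s: 12.28
tcp_pos: [0.6541, -0.0294, 0.2468]
eef_rot: [-2.328, -2.105, 0.003]
wrist_force: [-1.0, -0.1, 0.2]
grip_width: 1.003
```

Run:
```python
from go import *
st(); rel(.6562,-.0293,.197,84.2); p,d=snap('scene','s9.png'); X=cloud('scene',d)
b=(X[...,2]>.235)&(X[...,2]<.285)&(np.hypot(X[...,0]-.656,X[...,1]+.03)<.1); 
print(np.nanmin(X[b],0)); vs,us=np.where(b)
for v in sorted(set(vs))[::2]: print(v,['%d:%.0f/%.0f/%.0f'%(u,*X[v,u]*1000) for u in us[vs==v][::4]])
cv2.imwrite('pics/c9.png',cv2.cvtColor(cv2.resize(p[140:300,240:420],None,fx=4,fy=3.5,interpolation=2),cv2.COLOR_RGB2BGR))
```

```text
t 12.28 [ 0.6541 -0.0294  0.2468] stand [73.2 23.7] F [-1.  -0.1  0.2] g 1.003
shift [0.0003 0.0023 0.0498] rotz 0.0003 (0.0 deg) yaw0 84.2 tilt -0.0036 0.0007 q6 -0.11
[ 0.60880105 -0.04487952  0.26025443]
197 ['313:610/-23/284']
199 ['312:612/-24/279']
201 ['312:610/-24/272']
203 ['311:609/-26/264']
231 ['302:705/-27/285']
234 ['301:711/-28/283']
236 ['292:716/-45/278', '296:718/-36/283', '301:711/-28/277']
238 ['292:716/-45/270', '296:716/-37/274', '300:717/-29/277']
240 ['296:718/-36/269', '300:715/-29/268']
```

View pics/c9.png

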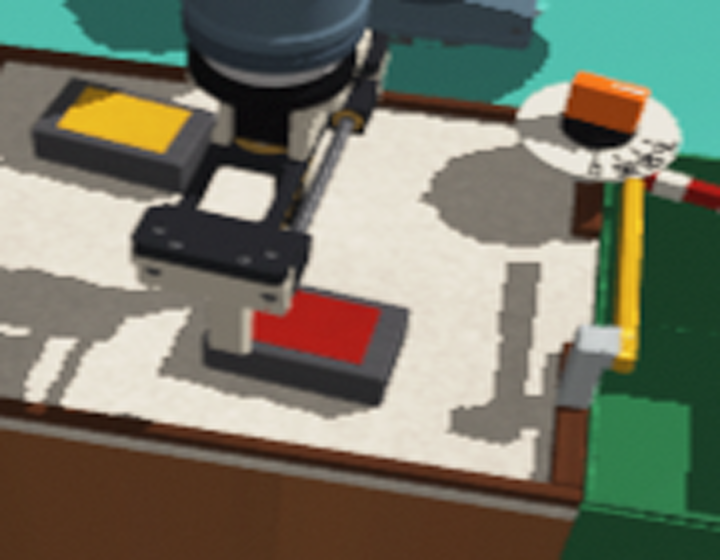

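Emit:
play_rows(motion=[0,0,0,0,0.003,0.02,0,0,0,0,0,0.003,0.04,0,0,0,0,0,0.003,0.052,0,0,0,0,0,0.003,0.052,0.2,0,0,0,0,0.003,0.052,0.5,0,0,0,0,0.003,0.052,0.7,0,0,0,0,0.003,0.052,0.7,0,0,0,0,0.003,0.052,0.7], squeeze=40)

```text
time_s: 13.32
tcp_pos: [0.6544, -0.0298, 0.1975]
eef_rot: [-2.327, -2.104, 0.008]
wrist_force: [-11.8, -0.7, 7.8]
grip_width: 0.646
```

Run:
```python
from go import *
st(); p,d=snap('scene','s10.png')
x,y=W(0,125); rel(x,y,robot.state()['tcp_pos'][2],90.7)
cv2.imwrite('pics/c10.png',cv2.cvtColor(cv2.resize(p[140:300,240:420],None,fx=4,fy=3.5,interpolation=2),cv2.COLOR_RGB2BGR))
```

```text
t 13.32 [ 0.6544 -0.0298  0.1975] stand [73.5 23.3] F [-11.8  -0.7   7.8] g 0.646
shift [ 0.0928 -0.0844  0.0005] rotz -0.1127 (-6.5 deg) yaw0 84.2 tilt -0.0070 -0.0001 q6 -0.11
```

View pics/c10.png

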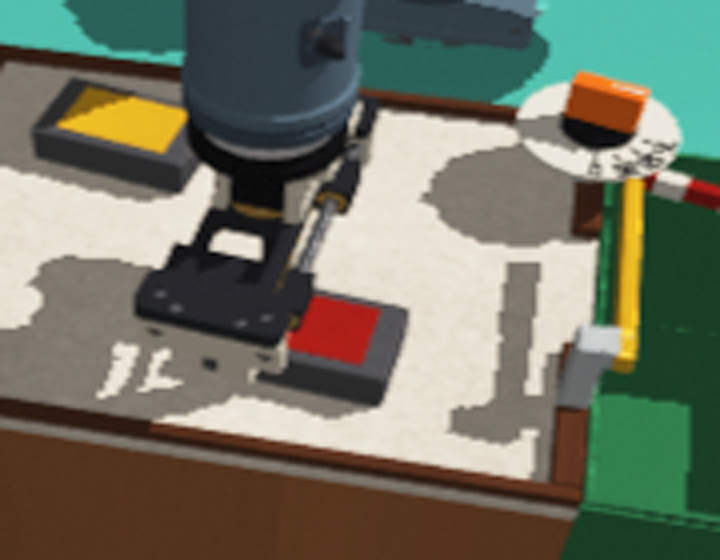

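Emit:
play_rows(motion=[0,0,0,0,0,-0.002,0.7,0,0,-0.015,0.01,-0.012,-0.002,0.7,0,0,-0.03,0.022,-0.024,-0.002,0.7,0,0,-0.05,0.035,-0.036,-0.002,0.7,0,0,-0.07,0.049,-0.048,-0.002,0.7,0,0,-0.09,0.063,-0.06,-0.002,0.7,0,0,-0.105,0.077,-0.072,-0.002,0.7,0,0,-0.113,0.088,-0.083,-0.002,0.7,0,0,-0.113,0.093,-0.0845,-0.002,0.7,0,0,-0.113,0.093,-0.0845,-0.002,0.7])

```text
time_s: 14.62
tcp_pos: [0.5825, 0.0717, 0.1993]
eef_rot: [-2.207, -2.236, 0.001]
wrist_force: [-3.7, -2.5, 1.0]
grip_width: 0.639
```

```bash
cat > wt.py <<'E'
from go import *
def weights(n,d,p):
    X=cloud(n,d); z=X[...,2]; s_=S(X)
    m=((z>.224)&(z<.237)&(s_[...,1]<260)&(s_[...,1]>-190)&(abs(s_[...,0])<150)).astype(np.uint8); m=cv2.morphologyEx(m,cv2.MORPH_OPEN,np.ones((3,3)))
    nn,l,s,c=cv2.connectedComponentsWithStats(m)
    for i in range(1,nn):
        if s[i,4]>60:
            r=cv2.minAreaRect(s_[l==i].astype(np.float32)); print(n,'ctr(stand)',np.round(r[0],1),'size',np.round(r[1],0),'ang %.1f'%r[2],'px',c[i].round(),p[l==i].mean(0).round(),'z %.4f'%np.median(X[l==i][:,2]))
E
python3 - <<'E'
from wt import *
st(); p,d=snap('scene','s11.png'); weights('scene',d,p); p2,d2=snap('top','t11.png'); weights('top',d2,p2)
cv2.imwrite('pics/c11.png',cv2.cvtColor(cv2.resize(p[140:300,240:420],None,fx=4,fy=3.5,interpolation=2),cv2.COLOR_RGB2BGR))
E
```

```text
t 14.62 [0.5825 0.0717 0.1993] stand [  2.8 125.7] F [-3.7 -2.5  1. ] g 0.639
scene ctr(stand) [-74.1 -90.2] size [100.  63.] ang 79.5 px [271. 175.] [135. 111.  48.] z 0.2296
scene ctr(stand) [-86. 243.] size [34. 11.] ang 77.1 px [410. 192.] [162. 115. 107.] z 0.2280
scene ctr(stand) [  6.4 181.7] size [29. 60.] ang 88.5 px [382. 218.] [73. 41. 40.] z 0.2295
scene ctr(stand) [ 131.6 -163.7] size [12. 32.] ang 21.3 px [214. 235.] [101.  56.  25.] z 0.2286
top ctr(stand) [ -8.3 186.4] size [19. 32.] ang 89.4 px [178. 205.] [77. 75. 76.] z 0.2303
top ctr(stand) [-76.3 -90. ] size [100.  60.] ang 79.8 px [287. 230.] [148. 128.  82.] z 0.2301
```

View pics/c11.png

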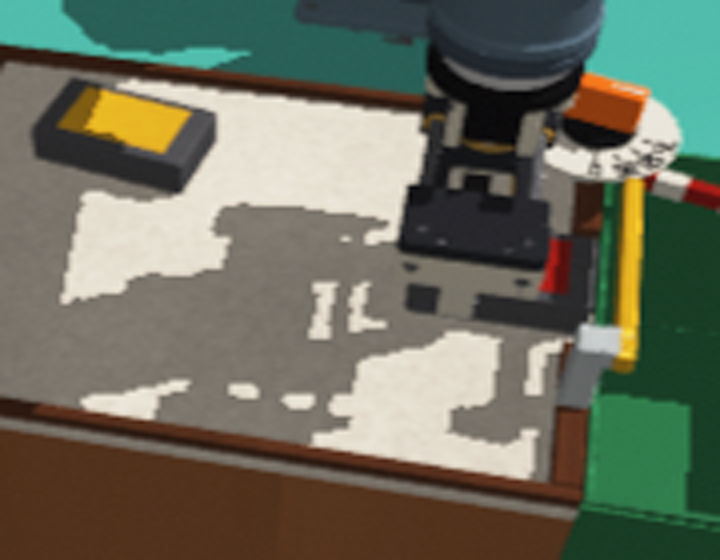

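Emit:
play_rows(motion=[0,0,0,0,0,0,0.3,0,0,0,0,0,0,0.1,0,0,0,0,0,0,0.1,0,0,0,0,0,-0.025,0.1,0,0,0,0,0,-0.05,0.1,0,0,0,-0.03,0,-0.05,0.5,0,0,0,-0.052,0,-0.05,0.65,0,0,0,-0.052,0,-0.05,0.65,0,0,0,-0.052,0,-0.03,0.65,0,0,0,-0.052,0,-0.03,0.65])

```text
time_s: 15.98
tcp_pos: [0.5829, 0.0202, 0.227]
eef_rot: [-2.205, -2.233, 0.002]
wrist_force: [-0.5, -0.3, 0.3]
grip_width: 0.411
```

Run:
```python
from wt import *
st(); p,d=snap('scene','s12.png'); weights('scene',d,p); x,y=W(3,80); rel(x,y,.206,90.7)
cv2.imwrite('pics/c12.png',cv2.cvtColor(cv2.resize(p[140:300,240:420],None,fx=4,fy=3.5,interpolation=2),cv2.COLOR_RGB2BGR))
```

```text
t 15.97 [0.5829 0.0202 0.227 ] stand [ 2.6 74.2] F [-0.5 -0.3  0.3] g 0.411
scene ctr(stand) [-75.7 -89.8] size [100.  63.] ang 80.3 px [271. 175.] [155. 128.  56.] z 0.2295
scene ctr(stand) [  5.5 146.8] size [100.  62.] ang 89.3 px [367. 216.] [115.  44.  42.] z 0.2298
scene ctr(stand) [ 128.7 -162.2] size [17. 36.] ang 33.7 px [214. 235.] [103.  57.  27.] z 0.2291
shift [ 0.006  -0.0001  0.0221] rotz 0.0003 (0.0 deg) yaw0 90.7 tilt -0.0016 0.0007 q6 -0.17
```

View pics/c12.png

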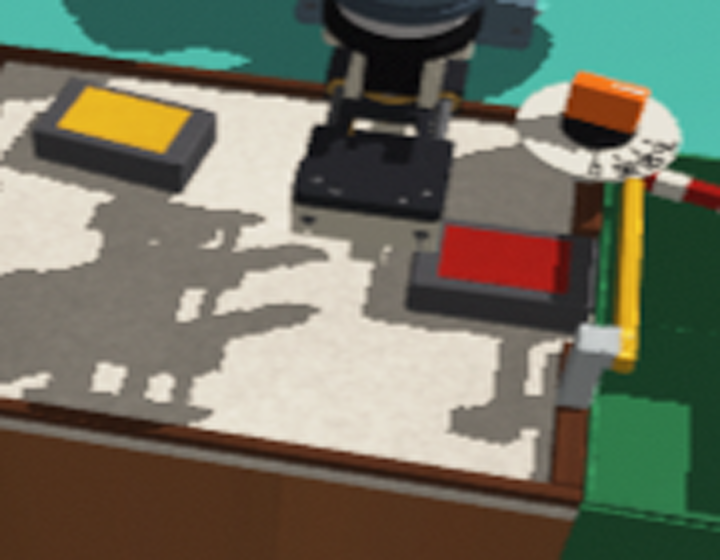

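Emit:
play_rows(motion=[0,0,0,0,0.003,0.012,0.65,0,0,0,0,0.003,0.021,0.65,0,0,0,0.012,0.003,0.021,0.65,0,0,0,0.022,0.003,0.021,0.65,0,0,0,0.032,0.003,0.021,0.65,0,0,0,0.042,0.003,0.021,0.65,0,0,0,0.052,0.003,0.021,0.65])

```text
time_s: 16.9
tcp_pos: [0.5865, 0.0695, 0.2078]
eef_rot: [2.206, 2.232, -0.005]
wrist_force: [-0.2, -10.4, 1.3]
grip_width: 0.349
```

Run:
```python
from wt import *
st(); p,d=snap('scene','s13.png'); weights('scene',d,p); x,y=W(5,164); rel(x,y,.206,90.7)
cv2.imwrite('pics/c13.png',cv2.cvtColor(cv2.resize(p[140:300,240:420],None,fx=4,fy=3.5,interpolation=2),cv2.COLOR_RGB2BGR))
```

```text
t 16.90 [0.5865 0.0695 0.2078] stand [  6.7 123.4] F [ -0.2 -10.4   1.3] g 0.349
scene ctr(stand) [-75.3 -89.7] size [100.  62.] ang 80.0 px [270. 175.] [141. 116.  49.] z 0.2295
scene ctr(stand) [-85.9 241.8] size [35. 12.] ang 74.6 px [409. 192.] [164. 115. 107.] z 0.2278
scene ctr(stand) [  5.7 181.2] size [52. 62.] ang 88.7 px [383. 219.] [105.  35.  33.] z 0.2299
scene ctr(stand) [  6.7 224.6] size [11. 58.] ang 88.7 px [401. 221.] [100.  92.  76.] z 0.2290
scene ctr(stand) [ 128.3 -160.6] size [13. 35.] ang 39.5 px [215. 235.] [106.  59.  27.] z 0.2292
shift [ 0.0391 -0.0017  0.0018] rotz 0.0001 (0.0 deg) yaw0 90.7 tilt 0.0006 -0.0031 q6 -0.08
```

View pics/c13.png

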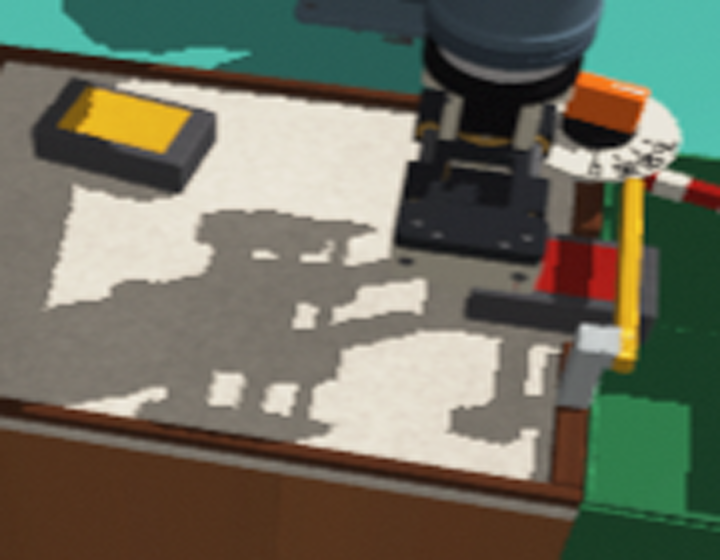

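Emit:
play_rows(motion=[0,0,0,0.01,-0.001,0,0.65,0,0,0,0.018,-0.001,0,0.65,0,0,0,0.026,-0.001,0,0.65,0,0,0,0.034,-0.001,0,0.65,0,0,0,0.04,-0.001,0,0.65,0,0,0,0.04,-0.001,0,0.65,0,0,0,0.04,-0.001,0,0.65])

```text
time_s: 17.82
tcp_pos: [0.5846, 0.112, 0.2077]
eef_rot: [-2.207, -2.235, -0.001]
wrist_force: [0.2, 0.1, -0.1]
grip_width: 0.346
```

Run:
```python
from wt import *
st(); p,d=snap('scene','s14.png'); weights('scene',d,p); snap('top','t14.png')
```

```text
t 17.82 [0.5846 0.112  0.2077] stand [  5.4 166. ] F [ 0.2  0.1 -0.1] g 0.346
scene ctr(stand) [-75.  -90.2] size [100.  62.] ang 80.7 px [270. 175.] [114.  93.  42.] z 0.2295
scene ctr(stand) [ 128.8 -162.6] size [15. 36.] ang 30.7 px [215. 235.] [106.  59.  28.] z 0.2290
```

View pics/s14.png

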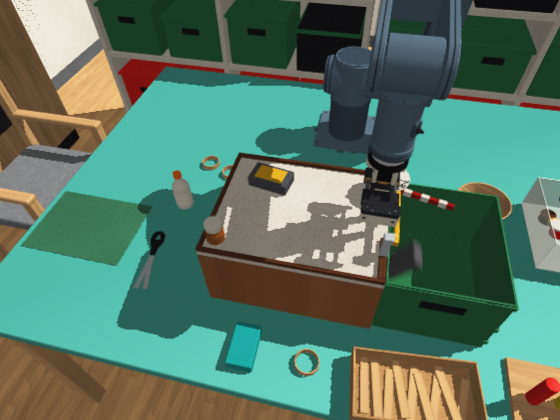

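View pics/t14.png

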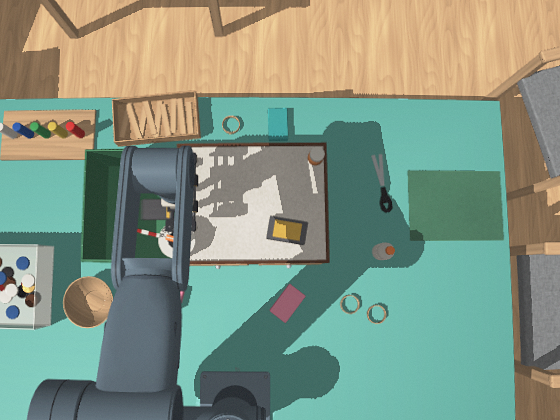

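Red has fallen into the crate. Next is yellow.

Run:
```python
from wt import *
x,y=W(-80.4,-117.6); print(x,y); rel(x,y,.25,80.7)
```

```text
0.5022169548619786 -0.17255630974657263
shift [-0.2833 -0.0859 -0.0429] rotz 0.1748 (10.0 deg) yaw0 90.7 tilt -0.0008 0.0005 q6 -0.01
```

Emit:
play_rows(motion=[0,0,0,-0.02,0,-0.03,0.4,0,0,0.03,-0.06,-0.018,-0.06,0.14,0,0,0.07,-0.11,-0.034,-0.08,0.14,0,0,0.11,-0.16,-0.05,-0.08,0.14,0,0,0.15,-0.21,-0.065,-0.08,0.14,0,0,0.175,-0.26,-0.08,-0.08,0.14,0,0,0.175,-0.283,-0.086,-0.07,0.14,0,0,0.175,-0.283,-0.086,-0.043,0.14,0,0,0.175,-0.283,-0.086,-0.043,0.14])

```text
time_s: 19.05
tcp_pos: [0.5009, -0.1722, 0.2484]
eef_rot: [-2.392, -2.029, 0.002]
wrist_force: [0.2, -0.8, 0.2]
grip_width: 0.861
```

Run:
```python
from wt import *
st(); p,d=snap('scene','s15.png'); weights('scene',d,p); rel(.5022,-.1726,.196,80.7); p2,d2=snap('top','t15.png');weights('top',d2,p2)
cv2.imwrite('pics/c15.png',cv2.cvtColor(cv2.resize(p[120:260,200:360],None,fx=4.5,fy=4,interpolation=2),cv2.COLOR_RGB2BGR))
```

```text
t 19.05 [ 0.5009 -0.1722  0.2484] stand [ -81.7 -117.2] F [ 0.2 -0.8  0.2] g 0.861
scene ctr(stand) [-75.1 -90.2] size [100.  63.] ang 79.0 px [271. 175.] [154. 126.  54.] z 0.2295
scene ctr(stand) [-85.9 242.8] size [34. 13.] ang 81.2 px [410. 192.] [159. 114. 105.] z 0.2283
scene ctr(stand) [ 128.5 -162.5] size [16. 36.] ang 32.9 px [215. 235.] [102.  58.  28.] z 0.2293
shift [-0.0003  0.0006  0.0538] rotz -0.0007 (-0.0 deg) yaw0 80.7 tilt -0.0021 0.0016 q6 -0.38
top ctr(stand) [-79.9 -72.6] size [34. 48.] ang 82.9 px [281. 232.] [194. 160.  87.] z 0.2304
```

View pics/c15.png

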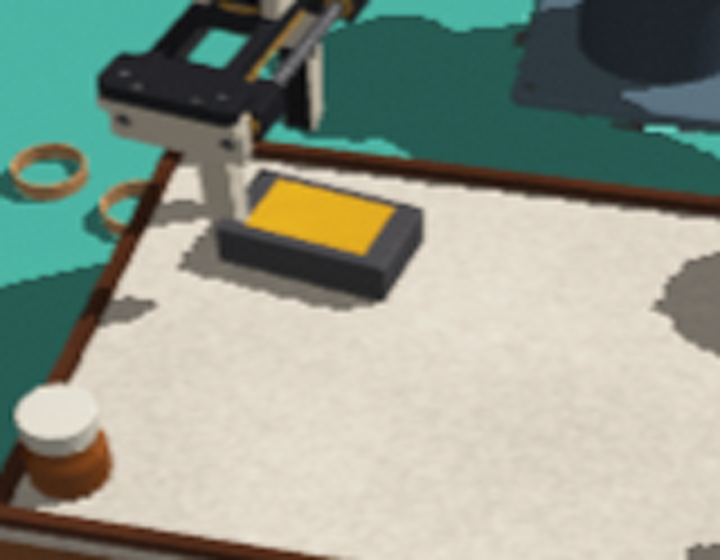

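View pics/t15.png

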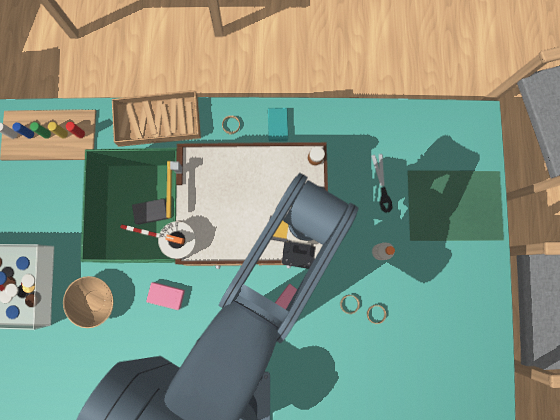

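Emit:
play_rows(motion=[0,0,0,0,0.001,0.02,0.14,0,0,0,0,0.001,0.04,0.14,0,0,0,0,0.001,0.051,0.14,0,0,0,0,0.001,0.051,0.3,0,0,0,0,0.001,0.051,0.6,0,0,0,0,0.001,0.051,0.7,0,0,0,0,0.001,0.051,0.7,0,0,0,0,0.001,0.051,0.7])

```text
time_s: 20.15
tcp_pos: [0.5015, -0.173, 0.2002]
eef_rot: [-2.393, -2.033, 0.004]
wrist_force: [-6.2, -0.5, 2.1]
grip_width: 0.642
```

Run:
```python
from wt import *
st(); p,d=snap('scene','s16.png')
x,y=W(2,122); rel(x,y,robot.state()['tcp_pos'][2],90.7)
cv2.imwrite('pics/c16.png',cv2.cvtColor(cv2.resize(p[120:260,200:360],None,fx=4.5,fy=4,interpolation=2),cv2.COLOR_RGB2BGR))
```

```text
t 20.15 [ 0.5015 -0.173   0.2002] stand [ -81.2 -118.1] F [-6.2 -0.5  2.1] g 0.642
shift [ 0.2509  0.0402 -0.0003] rotz -0.1746 (-10.0 deg) yaw0 80.7 tilt -0.0034 -0.0003 q6 -0.38
```

View pics/c16.png

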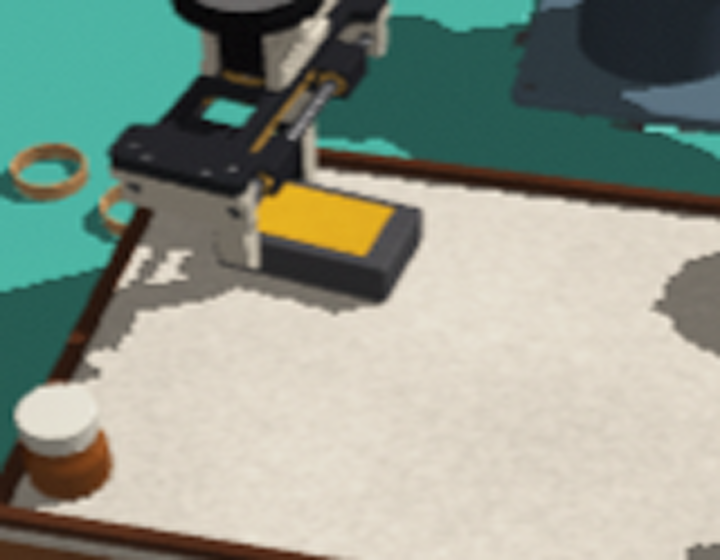

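Emit:
play_rows(motion=[0,0,-0.01,0.01,0.004,0,0.7,0,0,-0.03,0.025,0.008,0,0.7,0,0,-0.05,0.042,0.012,0,0.7,0,0,-0.07,0.06,0.017,0,0.7,0,0,-0.09,0.08,0.021,0,0.7,0,0,-0.11,0.1,0.026,0,0.7,0,0,-0.13,0.12,0.031,0,0.7,0,0,-0.15,0.14,0.035,0,0.7,0,0,-0.175,0.16,0.04,0,0.7,0,0,-0.175,0.165,0.04,0,0.7])

```text
time_s: 21.45
tcp_pos: [0.57, -0.0176, 0.2004]
eef_rot: [2.205, 2.234, -0.003]
wrist_force: [-0.1, -6.6, 0.5]
grip_width: 0.643
```

Run:
```python
from wt import *
st(); p,d=snap('scene','s17.png'); weights('scene',d,p)
x,y=W(2,122); rel(x,y,robot.state()['tcp_pos'][2],90.7)
cv2.imwrite('pics/c17.png',cv2.cvtColor(cv2.resize(p[140:300,240:420],None,fx=4,fy=3.5,interpolation=2),cv2.COLOR_RGB2BGR))
```

```text
t 21.45 [ 0.57   -0.0176  0.2004] stand [-10.8  36.5] F [-0.1 -6.6  0.5] g 0.643
scene ctr(stand) [-85.  241.4] size [35. 12.] ang 78.2 px [409. 192.] [158. 112. 103.] z 0.2283
scene ctr(stand) [-9.  90.3] size [61. 49.] ang 1.5 px [341. 206.] [152. 126.  57.] z 0.2298
scene ctr(stand) [ 129.  -161.8] size [16. 36.] ang 35.3 px [215. 235.] [103.  57.  26.] z 0.2292
shift [ 0.0851  0.0128 -0.0002] rotz 0.0005 (0.0 deg) yaw0 90.7 tilt 0.0010 -0.0025 q6 -0.24
```

View pics/c17.png

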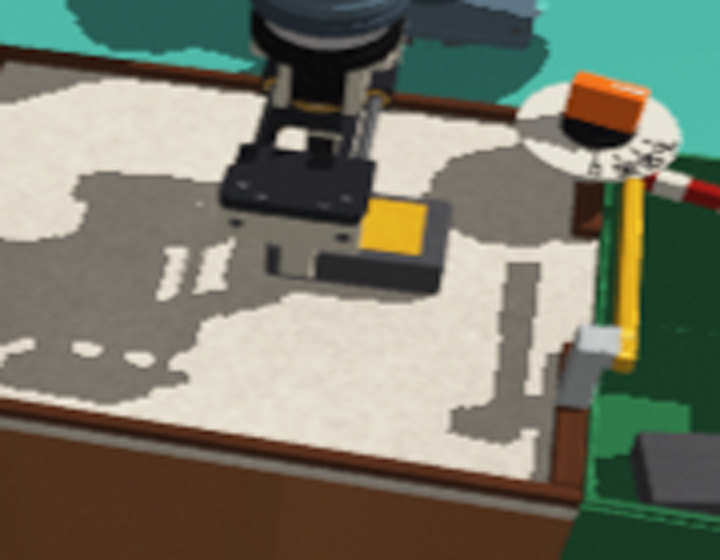

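Emit:
play_rows(motion=[0,0,0,0.015,0.006,0,0.7,0,0,0,0.033,0.013,0,0.7,0,0,0,0.051,0.013,0,0.7,0,0,0,0.07,0.013,0,0.7,0,0,0,0.086,0.013,0,0.7,0,0,0,0.086,0.013,0,0.7,0,0,0,0.086,0.013,0,0.3,0,0,0,0.086,0.013,0,0.1,0,0,0,0.086,0.013,0,0.1,0,0,0,0.086,0.013,-0.025,0.1])

```text
time_s: 22.75
tcp_pos: [0.5801, 0.0693, 0.2228]
eef_rot: [-2.206, -2.232, 0.005]
wrist_force: [0.5, 0.6, 0.5]
grip_width: 0.895
```

Emit:
play_rows(motion=[0,0,0,0,0,-0.025,0.1,0,0,0,-0.03,0,-0.025,0.5,0,0,0,-0.052,0,-0.025,0.65,0,0,0,-0.052,0,-0.025,0.65,0,0,0,-0.052,0,-0.005,0.65,0,0,0,-0.052,0,-0.005,0.65])

```text
time_s: 23.5
tcp_pos: [0.581, 0.0184, 0.2281]
eef_rot: [-2.206, -2.233, 0.003]
wrist_force: [-0.1, 0.2, 0.6]
grip_width: 0.411
```

Run:
```python
from wt import *
st(); p,d=snap('scene','s18.png'); weights('scene',d,p)
x,y=W(2,80); rel(x,y,.2075,90.7)
cv2.imwrite('pics/c18.png',cv2.cvtColor(cv2.resize(p[140:300,240:420],None,fx=4,fy=3.5,interpolation=2),cv2.COLOR_RGB2BGR))
```

```text
t 23.50 [0.581  0.0184 0.2281] stand [ 0.6 72.4] F [-0.1  0.2  0.6] g 0.411
scene ctr(stand) [  4.8 151.4] size [62. 99.] ang 2.3 px [368. 215.] [141. 116.  49.] z 0.2297
scene ctr(stand) [ 130.4 -163.3] size [14. 33.] ang 29.8 px [214. 235.] [99. 55. 25.] z 0.2293
shift [0.0077 0.0008 0.0216] rotz 0.0002 (0.0 deg) yaw0 90.7 tilt -0.0017 0.0007 q6 -0.17
```

View pics/c18.png

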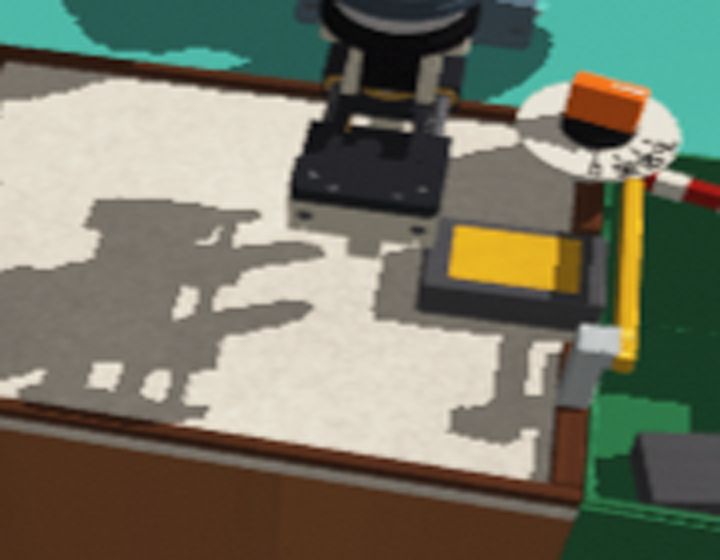

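Emit:
play_rows(motion=[0,0,0,0,0.003,0.012,0.65,0,0,0,0,0.003,0.021,0.65,0,0,0,0.012,0.003,0.021,0.65,0,0,0,0.022,0.003,0.021,0.65,0,0,0,0.032,0.003,0.021,0.65,0,0,0,0.042,0.003,0.021,0.65,0,0,0,0.052,0.003,0.021,0.65])

```text
time_s: 24.42
tcp_pos: [0.5847, 0.0684, 0.209]
eef_rot: [2.206, 2.232, -0.003]
wrist_force: [0.3, -7.2, -1.0]
grip_width: 0.352
```

Run:
```python
from wt import *
st(); p,d=snap('scene','s19.png'); weights('scene',d,p); x,y=W(4,165); rel(x,y,.2075,90.7)
```

```text
t 24.43 [0.5847 0.0684 0.209 ] stand [  5.  122.3] F [ 0.3 -7.2 -1. ] g 0.352
scene ctr(stand) [-85.3 242.8] size [34. 12.] ang 79.4 px [410. 192.] [160. 111. 103.] z 0.2283
scene ctr(stand) [  5.7 168.4] size [61. 77.] ang 1.3 px [381. 219.] [133. 106.  40.] z 0.2298
scene ctr(stand) [  6.9 223.9] size [56. 10.] ang 1.8 px [401. 221.] [99. 91. 73.] z 0.2291
scene ctr(stand) [ 130.8 -163.7] size [14. 33.] ang 26.1 px [214. 235.] [99. 55. 26.] z 0.2292
shift [ 0.0412 -0.0009  0.0015] rotz 0.0003 (0.0 deg) yaw0 90.7 tilt 0.0009 -0.0022 q6 -0.08
```

Emit:
play_rows(motion=[0,0,0,0.01,-0.001,0,0.65,0,0,0,0.018,-0.001,0,0.65,0,0,0,0.026,-0.001,0,0.65,0,0,0,0.034,-0.001,0,0.65,0,0,0,0.04,-0.001,0,0.65,0,0,0,0.04,-0.001,0,0.65,0,0,0,0.04,-0.001,0,0.65,0,0,0,0.02,-0.001,-0.03,0.65,0,0,0,0,-0.001,-0.08,0.5,0,0,0,-0.04,-0.001,-0.12,0.5])

```text
time_s: 25.72
tcp_pos: [0.5838, 0.0305, 0.3299]
eef_rot: [-2.204, -2.237, -0.001]
wrist_force: [0.1, -0.9, -0.0]
grip_width: 0.487
```

Run:
```python
from wt import *
st(); p,d=snap('scene','s20.png'); weights('scene',d,p); 
x,y=W(-99,190); rel(x,y,.38,76.5)
X=cloud('scene',d); xy=S(X); z=X[...,2]
m=(z>.21)&(z<.235)&(xy[...,1]>225)&(xy[...,1]<360)&(xy[...,0]>-110)&(xy[...,0]<80)
Q=xy[m]; v=cv2.fitLine(Q.astype(np.float32),cv2.DIST_HUBER,0,.01,.01).ravel(); print(np.degrees(np.arctan2(v[1],v[0])))
```

```text
t 25.73 [0.5838 0.0305 0.3299] stand [ 3.6 84.4] F [ 0.1 -0.9 -0. ] g 0.487
scene ctr(stand) [-85.2 243. ] size [34. 11.] ang 73.9 px [410. 192.] [155. 109. 101.] z 0.2279
scene ctr(stand) [ 126.6 -155.7] size [ 8. 28.] ang 55.9 px [217. 234.] [108.  60.  28.] z 0.2290
shift [ 0.1111 -0.1043 -0.0458] rotz 0.2463 (14.1 deg) yaw0 90.6 tilt 0.0086 -0.0042 q6 -0.16
75.88192
```

View pics/s20.png

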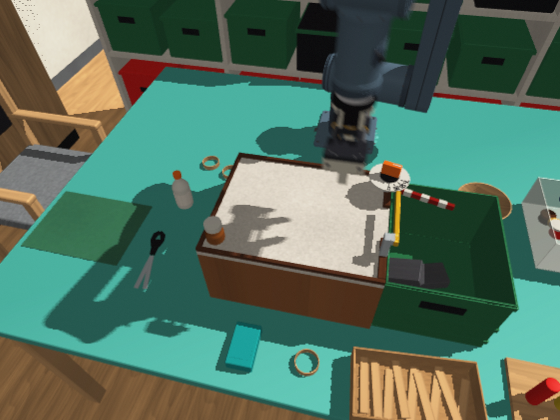

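Emit:
play_rows(motion=[0,0,0.05,0.01,-0.01,-0.045,0,0,0,0.1,0.04,-0.035,-0.046,0,0,0,0.15,0.07,-0.07,-0.046,0,0,0,0.2,0.1,-0.095,-0.046,0,0,0,0.246,0.111,-0.104,-0.046,0,0,0,0.246,0.111,-0.104,-0.046,0])

```text
time_s: 26.52
tcp_pos: [0.4778, 0.1404, 0.3745]
eef_rot: [-2.463, -1.95, -0.0]
wrist_force: [-0.2, -0.0, 0.3]
grip_width: 0.997
```

Run:
```python
from wt import *
st(); p,d=snap('scene','s21.png'); x,y=W(-99.5,189.5); rel(x,y,.2555,76.5)
X=cloud('scene',d); xy=S(X); z=X[...,2]; xy=xy-[0,328]
m=((abs(xy[...,0])<140)&(abs(xy[...,1])<119)&(z>.012)&(z<.15)&(p.max(-1)<110)&(p.max(-1).astype(int)-p.min(-1)<18)).astype(np.uint8); n,l,s,c=cv2.connectedComponentsWithStats(m)
for i in range(1,n):
    if s[i,4]>50: print(s[i],xy[l==i].min(0).round(),xy[l==i].max(0).round(),np.percentile(z[l==i],[2,50,98]).round(3))
p2,d2=snap('top','t21.png')
cv2.imwrite('pics/c21.png',cv2.cvtColor(cv2.resize(p[130:310,340:520],None,fx=3.3,fy=3.3,interpolation=2),cv2.COLOR_RGB2BGR))
```

```text
t 26.52 [0.4778 0.1404 0.3745] stand [-101.1  195.6] F [-0.2 -0.   0.3] g 0.997
shift [-0.005   0.0023  0.1188] rotz 0.0039 (0.2 deg) yaw0 76.7 tilt -0.0002 0.0001 q6 0.29
[ 389  258   61   30 1417] [-45. -96.] [49. 54.] [0.018 0.048 0.073]
```

View pics/c21.png

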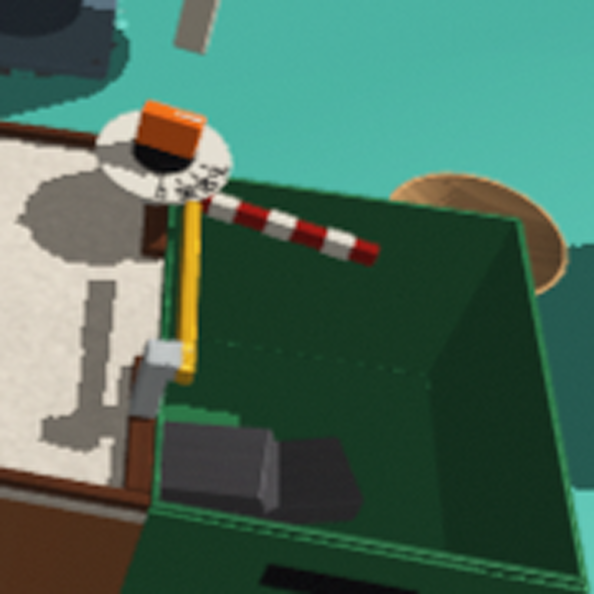

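Emit:
play_rows(motion=[0,0,0,-0.005,0.002,0.04,0,0,0,0,-0.005,0.002,0.08,0,0,0,0,-0.005,0.002,0.1,0,0,0,0,-0.005,0.002,0.118,0,0,0,0,-0.005,0.002,0.118,0.2,0,0,0,-0.005,0.002,0.118,0.6,0,0,0,-0.005,0.002,0.118,1,0,0,0,-0.005,0.002,0.118,1,0,0,0,-0.005,0.002,0.118,1,0,0,0,-0.005,0.002,0.118,1], squeeze=45)

```text
time_s: 27.88
tcp_pos: [0.4794, 0.134, 0.2567]
eef_rot: [2.465, 1.947, 0.0]
wrist_force: [-0.8, -0.2, -0.4]
grip_width: 0.401
```

Run:
```python
from wt import *
st(); p,d=snap('scene','s22.png'); rel(.4785,.135,.2555,0.7)
cv2.imwrite('pics/c22.png',cv2.cvtColor(cv2.resize(p[100:220,340:460],None,fx=5,fy=4.8,interpolation=2),cv2.COLOR_RGB2BGR))
```

```text
t 27.88 [0.4794 0.134  0.2567] stand [-99.5 189.2] F [-0.8 -0.2 -0.4] g 0.401
shift [ 0.0008 -0.0011  0.0012] rotz 1.3247 (75.9 deg) yaw0 76.6 tilt 0.0002 0.0000 q6 0.28
```

View pics/c22.png

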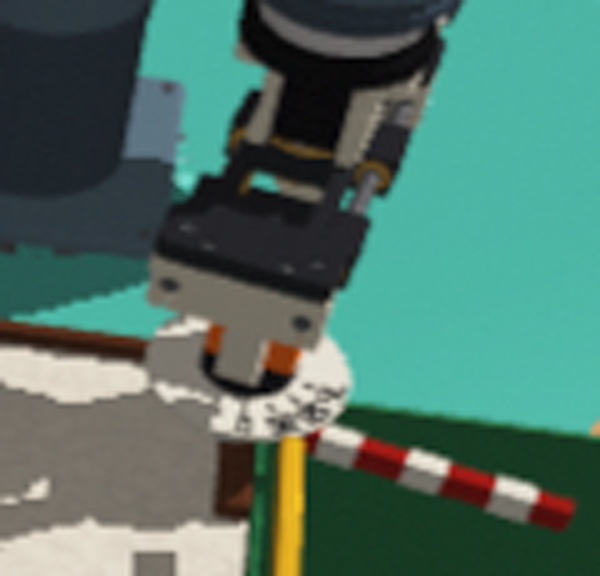

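Still closing (0.40). A few more rows are needed.

Emit:
play_rows(motion=[0,0,0,0,0,0,1,0,0,0,0,0,0,1,0,0,0,0,0,0,1,0,0,0,0,0,0,1,0,0,0,0,0,0,1])

```text
time_s: 28.55
tcp_pos: [0.4765, 0.1346, 0.2565]
eef_rot: [-2.462, -1.945, 0.006]
wrist_force: [-7.9, 0.8, 4.3]
grip_width: 0.15
```

Emit:
play_rows(motion=[0,0,0.06,-0.0006,-0.002,0,1,0,0,0.18,0,-0.002,0,1,0,0,0.3,0.001,-0.002,0,1,0,0,0.42,0.001,-0.002,0,1,0,0,0.54,0.001,-0.002,0,1,0,0,0.66,0.001,-0.002,0,1])

```text
time_s: 29.3
tcp_pos: [0.4763, 0.1347, 0.2565]
eef_rot: [2.965, 1.037, -0.005]
wrist_force: [-4.0, -3.7, 3.6]
grip_width: 0.147
```

Run:
```python
from wt import *
st(); rel(.4775,.136,.2565,2.4)
```

```text
t 29.30 [0.4763 0.1347 0.2565] stand [-102.6  190. ] F [-4.  -3.7  3.6] g 0.147
shift [ 0.0017 -0.0003 -0.    ] rotz 0.6312 (36.2 deg) yaw0 38.6 tilt -0.0027 -0.0013 q6 0.95
```

Emit:
play_rows(motion=[0,0,0.12,0,0,0,1,0,0,0.24,0,0,0,1,0,0,0.36,0,0,0,1,0,0,0.48,0,0,0,1,0,0,0.6,0,0,0,1,0,0,0.65,0,0,0,1,0,0,0.65,0,0,0,1])

```text
time_s: 30.18
tcp_pos: [0.4763, 0.1349, 0.2565]
eef_rot: [3.14, 0.041, -0.004]
wrist_force: [-4.6, -2.3, 2.2]
grip_width: 0.15
```

```bash
cat > dial.py <<'E'
from wt import *
def dial(fn):
    p,d=snap('scene',fn); X=cloud('scene',d); xy=S(X); z=X[...,2]
    m=(z>.21)&(z<.235)&(xy[...,1]>165)&(xy[...,1]<200)&(xy[...,0]>-44)&(xy[...,0]<46)
    Q=xy[m]; print('bar pts',len(Q)); 
    if len(Q)>10:
        v=cv2.fitLine(Q.astype(np.float32),cv2.DIST_HUBER,0,.01,.01).ravel(); print(v,np.degrees(np.arctan(v[1]/v[0])))
    m=(z>.27)&(z<.31)&(np.hypot(xy[...,0]+100,xy[...,1]-188)<40)
    print('wing',cv2.minAreaRect(xy[m].astype(np.float32)))
    return p
E
python3 - <<'E'
from dial import *
st(); p=dial('s23.png'); rel(.4775,.136,.2565,.7)
cv2.imwrite('pics/c23.png',cv2.cvtColor(cv2.resize(p[110:290,330:510],None,fx=3.3,fy=3.3,interpolation=2),cv2.COLOR_RGB2BGR))
E
```

```text
t 30.18 [0.4763 0.1349 0.2565] stand [-102.6  190.1] F [-4.6 -2.3  2.2] g 0.150
bar pts 169
[9.9988055e-01 1.5457613e-02 2.6311884e+00 1.8826973e+02] 0.8856912
wing ((-95.84708404541016, 186.7821502685547), (36.53356170654297, 39.6037483215332), 39.91301727294922)
shift [ 0.0013 -0.0011 -0.    ] rotz 0.0144 (0.8 deg) yaw0 1.5 tilt -0.0028 -0.0010 q6 1.60
```

View pics/c23.png

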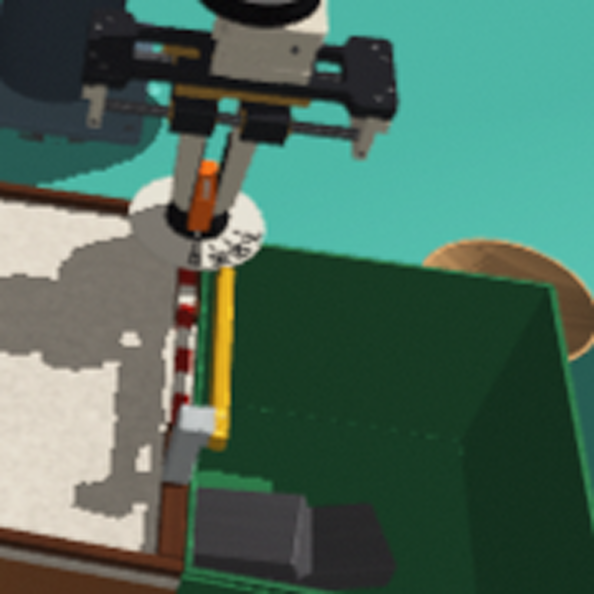

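The barrier reads about 0.9°, so it is closed. I'll release and retreat straight up.

Emit:
play_rows(motion=[0,0,0,0,0,0,0.7,0,0,0,0,0,0,0.3,0,0,0,0,0,0,0,0,0,0,0,0,0,0,0,0,0,0,0,0,0,0,0,0,0,0,-0.04,0,0,0,0,0,0,-0.09,0,0,0,0,0,0,-0.15,0,0,0,0,0,0,-0.15,0,0,0,0,0,0,-0.15,0])

```text
time_s: 31.48
tcp_pos: [0.4775, 0.1353, 0.4059]
eef_rot: [3.141, 0.042, -0.001]
wrist_force: [0.1, -0.2, -0.8]
grip_width: 0.998
```

Run:
```python
from dial import *
st(); p=dial('s24.png'); snap('top','t24.png'); print(robot.state()['qd'].round(3))
```

```text
t 31.48 [0.4775 0.1353 0.4059] stand [-101.4  190.6] F [ 0.1 -0.2 -0.8] g 0.998
bar pts 171
[9.9995083e-01 9.9164136e-03 4.0204778e+00 1.8820267e+02] 0.56817794
wing ((-98.21358489990234, 186.81610107421875), (43.737430572509766, 13.813173294067383), 4.585503578186035)
[-0.001  0.003  0.003 -0.001  0.002  0.001]
```

View pics/s24.png

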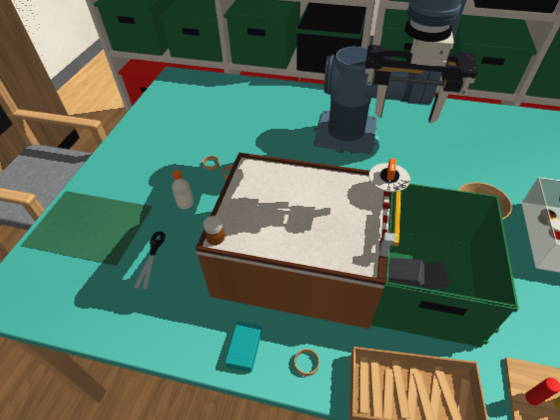

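View pics/t21.png

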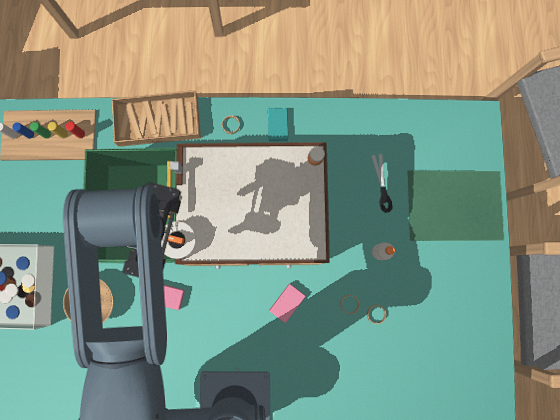

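```bash
python3 -c "
from station import robot; print(robot.hand_in())"
```

```text
the job is handed in; nothing more can be done
None
```

The job is done and handed in at about 31.5 s. I turned the dial to about 76° and slid both weights on the deck (red, then yellow; no blue or white was present) out under the bar. Then I turned the dial back to 0 and moved the arm clear.

**Final checks:**
- **Weights:** the last scene picture shows both lying in the crate, with the deck clear of them.
- **Dial:** fitting a line to the barrier arm gives about 0.6°. A coarser fit to the orange wing says 4.6°. They disagree slightly, but both are within the 7.5° limit. I trust the barrier figure, because the turn I made also works out to about 0.8°.
- **Jar, glue and scissors:** they look untouched in the last pictures; I did not measure their positions.
- **Robot:** it touches nothing, with the gripper open about 0.15 m above where it held the dial.

**What went wrong on the way:**
- **First dial grip:** it missed and closed above the wing, because the fingertips sat about 30 mm higher than the reported pose implied. I measured the offset in the camera images and allowed for it from then on.
- **Dial start:** the dial was at about 11° at the start, not at 0.

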